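# Clear the injection trolley: sharps, drugs and instrument

## Robot

A 7-joint arm with a two-finger parallel gripper is mounted at the origin on the work surface. World frame = base frame: x ahead of the robot, y to its left, z up, the work surface at z = 0. Lengths are in m, angles in rad, forces in N, time in s.
With the tool pointing down it reaches from about 0.425 to 0.875 m from the base axis. Payload 9.9 kg.
Tool frame: the origin (TCP) lies on the centre line of the jaws, within the pads' length; the fingertips stand 17 mm ahead of it and the grasp point (between the pads) lies 2 mm behind it; z points along the fingers, y is the direction in which the jaws open and shut (so a half turn about z gives the same grasp; the last joint's range is limited). The gripper opens to 85 mm and grips with 20 to 120 N. Pads are 22 mm wide; open, the fingers measure 114 mm over their backs; the gripper's body (76 mm by 85 mm) begins 54 mm behind the grasp point. The pads swing forward as they close: fully open they stand 13 mm farther back than shut.
Start: joints at [1.144, 0.576, 0.025, 1.437, -0.015, 1.129, -0.057], TCP at [0.227, -0.636, 0.219] pointing down, gripper open.
Joint ranges: [-2.76, 2.76], [-0.34, 2.15], [-1.52, 1.57], [0.19, 2.46], [-1.09, 4.23], [0.17, 1.99], [-2.82, 2.82]. Speed limits (rad/s): [2.22, 2.22, 3.01, 3.01, 3.14, 3.14, 3.14].

## Interface

Orientations are given as a unit quaternion [w, x, y, z].
In Python, from rig import * gives the robot as it stands.
- The arm moves only by the tool move_arm, never from a script. Its argument "targets" is text: rows parted by semicolons, each of 7 numbers parted by spaces: the closure, from -1 (fully open) to 1 (shut), then the shift along the tool's x, y, z as a fraction of full scale, then the turn, a rotation vector about the tool's x, y, z as a fraction of full scale. A call has exactly 5 rows; each row is the pose to reach, as a shift and turn from the pose commanded when the call began, along the tool's axes at that moment, turning the shorter way round; what a row does not reach only later rows make up. Full scale, the value 1, is 1 m for a shift and pi rad for a turn. A row lasts 1/8 s, in which the tool goes at most 62.5 mm and 10.7 degrees, less where a joint would pass 70% of its speed; a pose out of reach is approached as far as the arm can. A call with a number of a shift or a turn outside -1 to 1 is refused whole. A call with a gripper value outside its range is refused whole. The fingers move at their own pace and stop on an object; the grip force is fixed at half the most. Time passes only in rows, so rows that repeat a pose let the fingers close, or fill a call up. It gives the time, the measured TCP pose, the force and the opening at its end, in the units of the state.
- read_state(): the state, without advancing time (a new reading comes with each control period).
- snapshot(name): name is "scene" or "top"; returns a dict with "color" (400x640x3 uint8, red, green, blue), "range_z" (400x640 float32, m along the optical axis (not along the pixel's ray), 0 where there is no reading), "mtx" (3x3 intrinsics, pixels), "origin" and "attitude" of the camera in the world. Camera axes: x right, y down, z forward; pixel columns grow to the right and rows downward; lengths in m; the calibration is good to about 2 mm. A picture is of the moment at which its call begins.
- close_job(): hands the job in, once; it reports no verdict.
Trained networks look in the newest picture that a camera, given by its name, has taken for a name from the list of things; names that differ only in an ending like _2 or _b are one class to them, and where a whole thing is asked for, a point or a joint stands for the part that bears it (a point fixed in the world has none). Each returns a list of dicts, best first, with "p" (0 to 1); they miss things now and then, are a little off and sometimes report something else, mostly with a low value. They report only what shows in the picture. A call takes as long as a camera call. They do not tell look-alikes from the thing itself.
- look_for(camera, query): "xyz" ([x, y, z] in m, in world coordinates, good to about 4 mm: the middle of the surface that is visible of it).
- masks_of(camera, query): "mask" (400x640 bool, what is visible of it).
The state is a dict: "time_s": time; "q": joint angles; "dq": joint speeds; "joint_torque": joint torques, N m; "eef_pos": TCP position; "ee_rot": TCP orientation; "ft_force": force on the tool from outside, world axes, zero at the start; "ft_torque": the same for the moment, N m; "width": finger opening in m.
Only numpy, scipy, OpenCV 4.12 (cv2) and the standard library are available. Lean on these libraries where they do the work, as an engineer would, in place of code of your own. Each camera call takes 0.05 s, during which the arm holds its last target. There are 200 camera calls.

## Task

Clear up after the injection. First, before touching anything else, drop the sharps - the used syringe with its bare needle and the opened glass ampoule - into the sharps bin. Then stand the two unused vials upright in the drug tray, the large one in the wide bay and the small one in the narrow bay, and lay the forceps flat in the kidney dish, leaving the gallipot and the saline bottle where they stand.

Things in the scene. Friction and masses are not known exactly. Their poses are not given: they have to be found in the camera images.
- syringe_center (a point): Used syringe lying on the table, 120 mm long, 15 g: white barrel 14 mm thick and 70 mm long, 26 mm finger flange and thumb disc at one end, bare steel needle at the other. Point: middle of the barrel, on its axis, 7 mm up. x points to the needle, whose tip is 74 mm ahead; the thumb disc ends 46 mm behind. z up. Grasp across the barrel.
- ampoule_center (a point): Opened amber glass ampoule standing upright, 66 mm tall: 18 mm thick up to 48 mm, then narrowing to an 11 mm neck. Point: on its axis, 33 mm up; z is its axis. Loose, 14 g.
- large_vial_center (a point): Large unused drug vial standing upright, 75 mm tall: clear glass, paper label, aluminium cap; 44 mm thick up to 50 mm, cap 22 mm. Point: on its axis, 37.5 mm up; z is its axis. Loose, about 90 g.
- small_vial_center (a point): Small unused drug vial standing upright, 60 mm tall: clear glass, paper label, aluminium cap; 26 mm thick up to 40 mm, cap 22 mm. Point: on its axis, 30 mm up; z is its axis. Loose, about 35 g.
- forceps_center (a point): Steel dressing forceps (tweezers) lying on edge, 125 mm long, 10 mm high; the legs meet at one end and are 15 mm over the outsides along the middle 40 mm. Rigid, they do not spring. Point: the middle, 5 mm up; x runs along it to the tips, y across both legs, z up. Grasp the middle across the legs. Loose, 30 g.
- sharps_bin: Yellow sharps bin, fixed, 210 mm (y) by 115 mm (x), empty, floor 4 mm up. In its top, central, an open mouth 160 mm along y by 70 mm along x, its lip 126 mm high. Flap folded back over the +x side, rising to 155 mm and reaching 110 mm from the middle. Origin: centre of the underside, z up. Let things go at or just above the lip, the syringe lengthwise along y, all of it within the mouth.
- kidney_dish: Stainless kidney dish, fixed, 212 mm (y) by 112 mm (x), walls 38 mm high, 2 mm thick, floor 3 mm up; a curved basin, hollow side to -x. Origin: underside, mid-basin. Inner walls at x = -37 and +55 mm at the middle, about -50 and +38 mm at y = 60 or -60 mm: the forceps fit lying along y through the origin.
- drug_tray: Grey drug tray, fixed, 164 mm (y) by 109 mm (x), floor 3 mm up, walls 4 mm thick and 15 mm high. Origin: centre of the underside. Bays on the -x side, 64 mm along x, centred at x = -18.5 mm: wide bay 64 mm along y at y = 0; narrow bay 42 mm along y at y = -57 mm; swab sachets at y = +57 mm; wrapped syringe in the long bay at +x, all low. Keep fingertips above the walls.
- gallipot_center (a point): Bystander: small open stainless bowl (gallipot), 62 mm across, 34 mm high, among the things. Point: on its axis, 17 mm up. Loose; stays where it is.
- saline_center (a point): Bystander: white plastic saline bottle with blue screw cap, 48 mm thick, 115 mm tall, among the things. Point: on its axis, 57 mm up. Loose; stays standing where it is.
There are look-alikes about, which are no part of the job. Leave any orange or pink look-alike of the part that bears large_vial_center alone.

How it is judged:
By the outcome, as a careful person would: the job done as asked, in the order asked, and still so for the second after the job is handed in, with the robot touching nothing.
It also fails if it takes over 144 s, if anything falls off the work surface, if the arm or the gripper's body presses on something with over 40 N, if the wrist force passes 120 N, or if a joint passes its speed limit or range.

## Working session

There is one attempt and no reset: what is moved stays moved. The work goes in short steps, Python scripts to look and compute and a tool call to move; the robot and the scene stay as the last step left them, time stands still between calls to the robot, and variables do not carry over. Pictures are saved under pics/ and viewed, about 12 in all and at most 16, crops included, and the job is handed in when it is done.

Besides the shell and the picture viewer there is one more tool, called in YAML: its name, and indented under it one key for each argument. move_arm: Moves the arm, as the interface text tells. Its arguments: {"type":"object","properties":{"targets":{"type":"string"}},"required":["targets"]}

```bash
mkdir -p pics
cat > h.py <<'E'
from rig import *
import numpy as np, cv2
from scipy.spatial.transform import Rotation as R
def rot(q): return R.from_quat([q[1],q[2],q[3],q[0]])
def cam(s):
    a=np.array(s["attitude"]); return a if a.shape==(3,3) else rot(a).as_matrix()
def cloud(s):
    z=s["range_z"]; K=np.array(s["mtx"]); v,u=np.mgrid[:400,:640]
    p=np.stack([(u-K[0,2])/K[0,0]*z,(v-K[1,2])/K[1,1]*z,z],-1)
    w=p@cam(s).T+np.array(s["origin"]); w[z<=0]=np.nan; return w
def save(s,n): cv2.imwrite("pics/"+n,s["color"][:,:,::-1])
E
python3 - <<'E'
from h import *
for c in("top","scene"):
    s=snapshot(c); save(s,c+"0.png"); print(c,np.array(s["origin"]),s["attitude"])
    np.savez("/tmp/"+c,w=cloud(s),c=s["color"])
    for n in "syringe_center ampoule_center large_vial_center small_vial_center forceps_center sharps_bin kidney_dish drug_tray gallipot_center saline_center".split():
        print(n,[(round(d["p"],2),np.round(d["xyz"],3).tolist()) for d in look_for(c,n)][:5])
st=read_state(); print(st)
E
```

```text
top [0.36306433 0.01763615 1.33343102] [-0.04080882  0.708478   -0.70321849  0.0433281 ]
syringe_center [(0.51, [0.347, -0.322, 0.013])]
ampoule_center [(0.67, [0.346, -0.32, 0.014])]
large_vial_center [(0.77, [0.523, 0.07, 0.053]), (0.51, [0.523, -0.067, 0.054]), (0.47, [0.456, 0.005, 0.055])]
small_vial_center [(0.39, [0.341, 0.282, 0.059])]
forceps_center [(0.57, [0.537, 0.37, 0.006])]
sharps_bin [(0.72, [0.731, 0.011, 0.121])]
kidney_dish [(0.6, [0.559, -0.361, 0.004]), (0.34, [0.426, -0.166, 0.051])]
drug_tray [(0.85, [0.541, 0.366, 0.004]), (0.58, [0.532, -0.171, 0.081])]
gallipot_center [(0.89, [0.555, 0.179, 0.013]), (0.59, [0.731, 0.007, 0.122])]
saline_center [(0.82, [0.53, -0.173, 0.08])]
scene [ 1.19197132 -0.17573318  0.59731392] [-0.36459193  0.69856371  0.55016545 -0.27640449]
syringe_center [(0.64, [0.349, -0.319, 0.013]), (0.44, [0.349, 0.278, 0.037])]
ampoule_center [(0.64, [0.35, 0.282, 0.037])]
large_vial_center [(0.68, [0.53, 0.07, 0.051]), (0.67, [0.476, 0.004, 0.044]), (0.58, [0.538, -0.086, 0.051])]
small_vial_center [(0.59, [0.349, 0.28, 0.035])]
forceps_cent
[... 243 characters left out ...]
9, 0.278, 0.037])]
{'time_s': 1.1, 'q': array([ 1.14418894,  0.57568543,  0.02489406,  1.43708974, -0.01499026,
        1.12896865, -0.05651642]), 'dq': array([ 0.00099648, -0.00172351,  0.00117381, -0.00065123, -0.00221779,
       -0.00078861,  0.00124112]), 'joint_torque': array([-1.61620152e-03, -7.65539002e+01,  2.24792518e+00, -2.86308879e+01,
        1.52632990e-02,  2.90875112e-03,  1.80379675e-05]), 'eef_pos': array([ 0.22690349, -0.6357419 ,  0.21900213]), 'ee_rot': array([1.65267097e-05, 9.85347081e-01, 1.70561221e-01, 3.47885250e-06]), 'ft_force': array([-0.18894147, -0.48447576, -0.00247483]), 'ft_torque': array([0.07296081, 0.00356865, 0.00284592]), 'width': 0.08520113478185357}
```

View pics/top0.png

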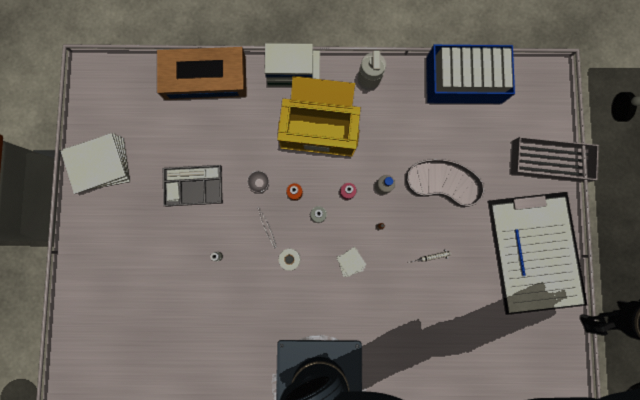

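View pics/scene0.png

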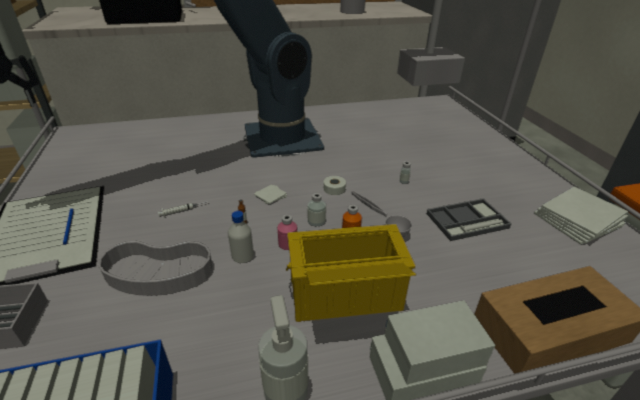

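Run:
```python
from h import *
D={c:np.load("/tmp/%s.npz"%c) for c in("top","scene")}
A=cv2.resize(D["top"]["c"][140:280,190:470],None,fx=2.8,fy=2.8,interpolation=cv2.INTER_CUBIC)[:,:,::-1]
cv2.imwrite("pics/crop.png",np.clip(A.astype(float)*1.4,0,255))
reg=dict(syr=(.347,-.322,.09,.004,.03),amp=(.426,-.166,.035,.006,.08),ampbody=(.426,-.166,.035,.035,.08),lv=(.456,.005,.045,.01,.1),lvcap=(.456,.005,.04,.062,.1),sv=(.341,.282,.04,.006,.08),svcap=(.341,.282,.04,.045,.08),orange=(.523,.07,.04,.01,.1),pink=(.523,-.067,.04,.01,.1),orcap=(.523,.07,.04,.06,.1),pkcap=(.523,-.067,.04,.06,.1),fc=(.425,.14,.085,.004,.02),binlip=(.69,0,.16,.115,.135),bin=(.69,0,.16,.02,.17),dishrim=(.545,-.31,.14,.03,.05),tray=(.54,.33,.12,.009,.03),gp=(.55,.16,.05,.02,.05),sal=(.53,-.175,.05,.08,.14))
for n,(x,y,r,z0,z1) in reg.items():
  for c in D:
    w=D[c]["w"].reshape(-1,3); m=(np.hypot(w[:,0]-x,w[:,1]-y)<r)&(w[:,2]>z0)&(w[:,2]<z1); p=w[m]
    if len(p)<4: print(n,c,len(p)); continue
    b=cv2.minAreaRect((p[:,:2]*1000).astype(np.float32))
    print(n,c,len(p),"med",np.round(np.median(p,0),4),"x",np.round(np.percentile(p[:,0],[1,99]),3),"y",np.round(np.percentile(p[:,1],[1,99]),3),"zmax",round(np.percentile(p[:,2],98),3),"rect",np.round(b[0],1),np.round(b[1],1),round(b[2],1))
for c in D:
  w=D[c]["w"]; q=w[(np.abs(w[...,0]-.45)<.04)&(np.abs(w[...,1]+.08)<.02)]; print(c,"table",np.median(q[:,2]))
```

```text
syr top 351 med [ 0.3444 -0.317   0.0065] x [0.27  0.431] y [-0.401 -0.244] zmax 0.017 rect [ 343.  -321.1] [170.6 169.8] 35.0
syr scene 200 med [ 0.3509 -0.3171  0.0101] x [0.334 0.366] y [-0.36  -0.254] zmax 0.015 rect [ 342.  -305.1] [ 22.8 116.7] 16.9
amp top 51 med [ 0.425  -0.1614  0.0492] x [0.411 0.45 ] y [-0.18  -0.155] zmax 0.069 rect [ 428.6 -163.8] [22.9 48.6] 61.5
amp scene 107 med [ 0.4341 -0.1628  0.0473] x [0.426 0.439] y [-0.173 -0.156] zmax 0.067 rect [ 432.1 -164.7] [14.2 17.2] 6.8
ampbody top 41 med [ 0.425  -0.1624  0.0524] x [0.418 0.434] y [-0.172 -0.156] zmax 0.069 rect [ 425.5 -163.9] [16.8 15.7] 38.7
ampbody scene 78 med [ 0.4335 -0.1647  0.0513] x [0.426 0.438] y [-0.174 -0.157] zmax 0.067 rect [ 431.9 -165.1] [13.8 16.4] 6.8
lv top 211 med [0.4551 0.0072 0.0549] x [0.436 0.476] y [-0.012  0.029] zmax 0.078 rect [457.3   8.3] [43.8 41.5] 2.6
lv scene 453 med [0.4737 0.003  0.0467] x [0.451 0.484] y [-0.015  0.027] zmax 0.075 rect [465.8   6.2] [42.6 36.6] 73.8
lvcap top 50 med [0.4574 0.0073 0.0738] x [0.447 0.466] y [-0.002  0.015] zmax 0.079 rect [456.4  
[... 2822 characters left out ...]
.4 363.8] [112.1 165.6] 3.1
gp top 133 med [0.5567 0.184  0.029 ] x [0.521 0.577] y [0.147 0.206] zmax 0.038 rect [548.4 177. ] [59.4 59.1] 45.6
gp scene 212 med [0.5335 0.187  0.0284] x [0.522 0.581] y [0.149 0.206] zmax 0.035 rect [549.4 180. ] [61.  52.9] 32.9
sal top 141 med [ 0.5372 -0.173   0.0919] x [0.523 0.558] y [-0.194 -0.159] zmax 0.118 rect [ 540.6 -176.3] [35.2 35.8] 88.6
sal scene 281 med [ 0.5519 -0.1768  0.0952] x [0.535 0.562] y [-0.192 -0.161] zmax 0.116 rect [ 548.5 -175.3] [27.9 34.3] 8.2
top table 7.970863827821972e-05
scene table -0.00032295334607290727[ WARN:0@0.058] global loadsave.cpp:1063 imwrite_ Unsupported depth image for selected encoder is fallbacked to CV_8U.
```

View pics/crop.png

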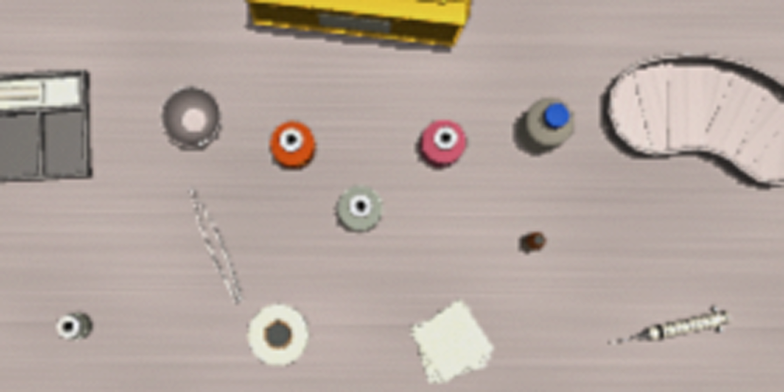

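```bash
cat >> h.py <<'E'
def ray(s_or,u,v,z):
    K=np.array(s_or["mtx"]); o=np.array(s_or["origin"]); d=cam(s_or)@np.array([(u-K[0,2])/K[0,0],(v-K[1,2])/K[1,1],1.]); return o+d*(z-o[2])/d[2]
def tool(jaw): # pointing down, tool y at world angle jaw (deg)
    j=np.radians(jaw); y=np.array([np.cos(j),np.sin(j),0]); z=np.array([0,0,-1.]); return R.from_matrix(np.stack([np.cross(y,z),y,z],1))
def plan(calls,p0,jaw0):
    """calls: list of 5-row lists of (x,y,z,jaw,closure); prints rows; rounded chain"""
    p=np.array(p0,float); r=tool(jaw0)
    for c in calls:
        c=list(c)+[c[-1]]*(5-len(c)); out=[]
        for x,y,z,j,g in c:
            d=np.round(r.inv().apply(np.array([x,y,z])-p),3)+0.; t=np.round((r.inv()*tool(j)).as_rotvec()/np.pi,3)+0.
            out.append("%g %g %g %g %g %g %g"%(g,*d,*t))
        print("; ".join(out)); p=p+r.apply(d); r=r*R.from_rotvec(t*np.pi)
        y=r.as_matrix()[:,1]; print("   ->",np.round(p,4),round(np.degrees(np.arctan2(y[1],y[0])),2))
E
python3 - <<'E'
from h import *
s=snapshot("top"); sc=snapshot("scene")
a=ray(s,408.2,262.9,.006);b=ray(s,450.4,252.9,.007); print("syr tip",a,"disc",b,np.linalg.norm(a-b),"center",b+(a-b)*46/120,"dir",np.degrees(np.arctan2(*(a-b)[1::-1])))
a=ray(s,258.9,207.9,.008);b=ray(s,275.4,247.9,.008); print("fc",a,b,np.linalg.norm(a-b),(a+b)/2,np.degrees(np.arctan2(*(a-b)[1::-1])))
for n,S in(("top",s),("scene",sc)):
  w=cloud(S)
  for q in("syringe_center","forceps_center"):
    for m in masks_of(n,q)[:2]:
      p=w[m["mask"]]; p=p[np.isfinite(p[:,0])]; v,u=np.nonzero(m["mask"]); g=np.array([ray(S,x,y,.006) for x,y in zip(u,v)])[:,:2]*1000
      r=cv2.minAreaRect(g.astype(np.float32)); bp=cv2.fitLine(g.astype(np.float32),cv2.DIST_L2,0,.01,.01).ravel(); t=(g-bp[2:])@bp[:2]
      print(n,q,round(m["p"],2),len(u),np.round(r[0],1),np.round(r[1],1),"linedir",round(np.degrees(np.arctan2(bp[1],bp[0])),1),"ends",np.round(bp[2:]+bp[:2]*t.min(),1),np.round(bp[2:]+bp[:2]*t.max(),1))
  f=w.reshape(-1,3); f=f[np.isfinite(f[:,0])]
  m=(f[:,0]>.47)&(f[:,0]<.65)&(f[:,1]<-.21)&(f[:,1]>-.46)&(f[:,2]>.03)&(f[:,2]<.05); r=cv2.minAreaRect((f[m,:2]*1000).astype(np.float32)); print("dish",r)
  m=(f[:,0]>.48)&(f[:,0]<.62)&(f[:,1]<.46)&(f[:,1]>.27)&(f[:,2]>.009)&(f[:,2]<.02); r=cv2.minAreaRect((f[m,:2]*1000).astype(np.float32)); print("tray",r)
  m=(f[:,0]>.6)&(f[:,0]<.8)&(np.abs(f[:,1])<.13)&(f[:,2]>.119)&(f[:,2]<.13); t=np.radians(-6); g=f[m,:2]@np.array([[np.cos(t),-np.sin(t)],[np.sin(t),np.cos(t)]]); lo,hi=np.percentile(g,[.7,99.3],axis=0)
  c=np.array([lo[0]+.0575,(lo[1]+hi[1])/2]); print("bin local lo hi",lo,hi,"center",np.array([[np.cos(t),-np.sin(t)],[np.sin(t),np.cos(t)]])@c)
E
```

```text
syr tip [ 0.32508067 -0.24628365  0.006     ] disc [ 0.35366125 -0.36481264  0.007     ] 0.1219301899049777 center [ 0.34270536 -0.31937653  0.00661667] dir 103.55679001234313
fc [0.47593633 0.17386327 0.008     ] [0.36402918 0.12529848 0.008     ] 0.1219907808693177 [0.41998276 0.14958087 0.008     ] 23.459588214369774
top syringe_center 0.52 121 [ 344.2 -317.6] [12.5 83.5] linedir -77.7 ends [ 335.3 -276.9] [ 353.1 -358.4]
top forceps_center 0.19 383 [553.3 179.2] [60.7 62.2] linedir -78.1 ends [546.3 209.9] [559.4 147.7]
dish ((555.1923217773438, -349.0915222167969), (216.94094848632812, 116.2944107055664), 76.27447509765625)
tray ((538.87939453125, 364.9377746582031), (109.7153549194336, 165.39065551757812), 3.637831211090088)
bin local lo hi [ 0.6304454  -0.02200147] [0.75602373 0.18375936] center [0.69263091 0.00852601]
scene syringe_center 0.5 161 [ 345.6 -319.4] [22.3 79.8] linedir -76.4 ends [ 336.3 -280.6] [ 355.1 -358.2]
scene forceps_center 0.79 228 [424.5 150.5] [122.2  24.5] linedir 23.0 ends [368.1 126.9] [480.6 174.7]
dish ((559.2845458984375, -348.7208557128906), (216.17413330078125, 115.22447967529297), 76.42362976074219)
tray ((541.9817504882812, 364.69549560546875), (112.53021240234375, 167.00746154785156), 3.577282190322876)
bin local lo hi [ 0.63485992 -0.02314803] [0.74947807 0.18336249] center [0.69694059 0.00729707]
```

Run:
```python
from h import *
s=read_state(); y=rot(s["ee_rot"]).as_matrix()[:,1]; j=np.degrees(np.arctan2(y[1],y[0])); print(j)
X,Y,J=.344,-.318,13.4
plan([[(X,Y,.16,-22,-1)],[(X,Y,.06,J,-1)],[(X,Y,.02,J,-.0)],[(X,Y,.02,J,1)],[(X,Y,.20,J,1)]],s["eef_pos"],j)
```

```text
-70.36057441384365
-1 0.217 -0.26 0.059 0 0 -0.269; -1 0.217 -0.26 0.059 0 0 -0.269; -1 0.217 -0.26 0.059 0 0 -0.269; -1 0.217 -0.26 0.059 0 0 -0.269; -1 0.217 -0.26 0.059 0 0 -0.269
   -> [ 0.3439 -0.3179  0.16  ] -21.94
-1 0 0 0.1 0 0 -0.196; -1 0 0 0.1 0 0 -0.196; -1 0 0 0.1 0 0 -0.196; -1 0 0 0.1 0 0 -0.196; -1 0 0 0.1 0 0 -0.196
   -> [ 0.3439 -0.3179  0.06  ] 13.34
-0 0 0 0.04 0 0 0; -0 0 0 0.04 0 0 0; -0 0 0 0.04 0 0 0; -0 0 0 0.04 0 0 0; -0 0 0 0.04 0 0 0
   -> [ 0.3439 -0.3179  0.02  ] 13.34
1 0 0 0 0 0 0; 1 0 0 0 0 0 0; 1 0 0 0 0 0 0; 1 0 0 0 0 0 0; 1 0 0 0 0 0 0
   -> [ 0.3439 -0.3179  0.02  ] 13.34
1 0 0 -0.18 0 0 0; 1 0 0 -0.18 0 0 0; 1 0 0 -0.18 0 0 0; 1 0 0 -0.18 0 0 0; 1 0 0 -0.18 0 0 0
   -> [ 0.3439 -0.3179  0.2   ] 13.34
```

move_arm:
  targets: "-1 0.217 -0.26 0.059 0 0 -0.269; -1 0.217 -0.26 0.059 0 0 -0.269; -1 0.217 -0.26 0.059 0 0 -0.269; -1 0.217 -0.26 0.059 0 0 -0.269; -1 0.217 -0.26 0.059 0 0 -0.269"

```text
time_s: 2.02
eef_pos: [0.3338, -0.3452, 0.1654]
ee_rot: [0.001, 0.828, 0.561, 0.0]
ft_force: [0.9, -0.4, -0.3]
width: 0.0853
```

```bash
cat >> h.py <<'E'
def now():
    s=read_state(); y=rot(s["ee_rot"]).as_matrix()[:,1]; return s["eef_pos"],np.degrees(np.arctan2(y[1],y[0]))
E
python3 - <<'E'
from h import *
p,j=now(); print(p,j)
X,Y,J=.344,-.318,13.4
plan([[(X,Y,.06,J,-1)],[(X,Y,.02,J,-.0)]],(.3331,-.3472,.1654),-21.94)
E
```

```text
[ 0.3338307  -0.34516157  0.16541668] -21.691499372163193
-1 0.031 -0.001 0.105 0 0 -0.196; -1 0.031 -0.001 0.105 0 0 -0.196; -1 0.031 -0.001 0.105 0 0 -0.196; -1 0.031 -0.001 0.105 0 0 -0.196; -1 0.031 -0.001 0.105 0 0 -0.196
   -> [ 0.3438 -0.3181  0.0604] 13.34
-0 0 0 0.04 0 0 0; -0 0 0 0.04 0 0 0; -0 0 0 0.04 0 0 0; -0 0 0 0.04 0 0 0; -0 0 0 0.04 0 0 0
   -> [ 0.3438 -0.3181  0.0204] 13.34
```

move_arm:
  targets: "-1 0.031 -0.001 0.105 0 0 -0.196; -1 0.031 -0.001 0.105 0 0 -0.196; -1 0.031 -0.001 0.105 0 0 -0.196; -1 0.031 -0.001 0.105 0 0 -0.196; -1 0.031 -0.001 0.105 0 0 -0.196"

```text
time_s: 2.65
eef_pos: [0.344, -0.3178, 0.0603]
ee_rot: [0.0, 0.62, 0.784, 0.0]
ft_force: [-0.9, 0.6, 0.1]
width: 0.0856
```

move_arm:
  targets: "0 0 0 0.03 0 0 0; 0 0 0 0.03 0 0 0; 0 0 0 0.04 0 0 0; 0 0 0 0.04 0 0 0; 0 0 0 0.04 0 0 0"

```text
time_s: 3.28
eef_pos: [0.3441, -0.3178, 0.0207]
ee_rot: [0.0, 0.62, 0.784, -0.0]
ft_force: [-0.2, 1.0, 0.3]
width: 0.0427
```

move_arm:
  targets: "1 0 0 0 0 0 0; 1 0 0 0 0 0 0; 1 0 0 0 0 0 0; 1 0 0 0 0 0 0; 1 0 0 0 0 0 0"

```text
time_s: 3.9
eef_pos: [0.3439, -0.3177, 0.0204]
ee_rot: [-0.0, 0.62, 0.784, 0.0]
ft_force: [-0.3, 0.2, 0.1]
width: -0.0001
```

move_arm:
  targets: "1 0 0 -0.05 0 0 0; 1 0 0 -0.1 0 0 0; 1 0 0 -0.16 0 0 0; 1 0 0 -0.2 0 0 0; 1 0 0 -0.2 0 0 0"

```text
time_s: 4.53
eef_pos: [0.3451, -0.3187, 0.2232]
ee_rot: [0.003, 0.62, 0.784, -0.0]
ft_force: [-0.4, 0.1, -1.6]
width: -0.0002
```

Run:
```python
from h import *
s=snapshot("scene"); cv2.imwrite("pics/s1.png",cv2.resize(s["color"][60:300,80:400,::-1],None,fx=2,fy=2))
# bin local
bx,by,t=.695,.008,np.radians(-6)
B=lambda x,y:(bx+x*np.cos(t)-y*np.sin(t),by+x*np.sin(t)+y*np.cos(t))
d=B(0,-.014); print("drop",d)
p,j=now();print(p,j)
plan([[(.52,-.19,.26,3,1)],[(*d,.2,-6,1)],[(*d,.155,-6,1)],[(*d,.155,-6,.2)],[(*d,.26,-6,.2)]],(.3438,-.3181,.2204),13.34)
```

```text
drop (np.float64(0.6935366015142528), np.float64(-0.005923306535155826))
[ 0.34419338 -0.31815826  0.22138159] 13.311290961393647
1 0.084 0.201 -0.04 0 0 0.057; 1 0.084 0.201 -0.04 0 0 0.057; 1 0.084 0.201 -0.04 0 0 0.057; 1 0.084 0.201 -0.04 0 0 0.057; 1 0.084 0.201 -0.04 0 0 0.057
   -> [ 0.52   -0.19    0.2604] 3.08
1 0.174 0.183 0.06 0 0 0.05; 1 0.174 0.183 0.06 0 0 0.05; 1 0.174 0.183 0.06 0 0 0.05; 1 0.174 0.183 0.06 0 0 0.05; 1 0.174 0.183 0.06 0 0 0.05
   -> [ 0.6934 -0.0064  0.2004] -5.92
1 0 0 0.045 0 0 0; 1 0 0 0.045 0 0 0; 1 0 0 0.045 0 0 0; 1 0 0 0.045 0 0 0; 1 0 0 0.045 0 0 0
   -> [ 0.6934 -0.0064  0.1554] -5.92
0.2 0 0 0 0 0 0; 0.2 0 0 0 0 0 0; 0.2 0 0 0 0 0 0; 0.2 0 0 0 0 0 0; 0.2 0 0 0 0 0 0
   -> [ 0.6934 -0.0064  0.1554] -5.92
0.2 0 0 -0.105 0 0 0; 0.2 0 0 -0.105 0 0 0; 0.2 0 0 -0.105 0 0 0; 0.2 0 0 -0.105 0 0 0; 0.2 0 0 -0.105 0 0 0
   -> [ 0.6934 -0.0064  0.2604] -5.92
```

View pics/s1.png

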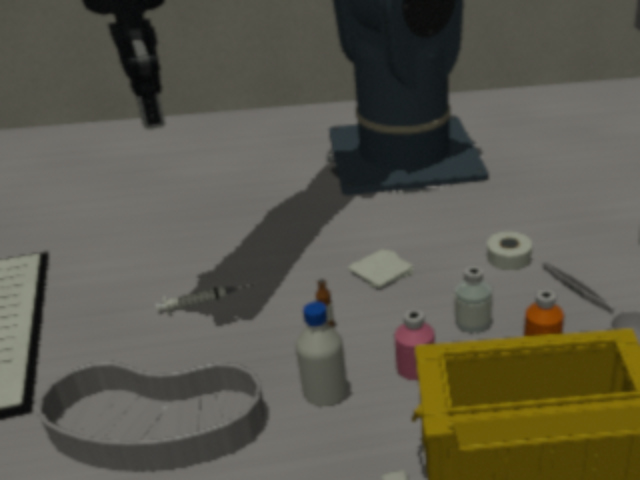

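Run:
```python
from h import *
for n in("top","scene"):
  S=snapshot(n); w=cloud(S)
  for m in masks_of(n,"syringe_center")[:2]:
      v,u=np.nonzero(m["mask"]); g=np.array([ray(S,x,y,.006) for x,y in zip(u,v)])[:,:2]*1000
      bp=cv2.fitLine(g.astype(np.float32),cv2.DIST_L2,0,.01,.01).ravel(); t=(g-bp[2:])@bp[:2]
      print(n,round(m["p"],2),len(u),"c",bp[2:],"dir",round(np.degrees(np.arctan2(bp[1],bp[0])),1),"ends",np.round(bp[2:]+bp[:2]*t.min(),1),np.round(bp[2:]+bp[:2]*t.max(),1),np.round(np.nanmedian(w[m["mask"]],0),4))
  if n=="top": a=cv2.resize(S["color"][230:290,390:470,::-1],None,fx=5,fy=5,interpolation=cv2.INTER_CUBIC)
  else: b=cv2.resize(S["color"][190:230,150:220,::-1],None,fx=5.714,fy=5.714,interpolation=cv2.INTER_CUBIC)
cv2.imwrite("pics/s2.png",np.vstack([a,b]))
```

```text
top 0.75 165 c [ 344.90744 -321.9864 ] dir -77.1 ends [ 334.4 -276.4] [ 354.3 -363. ] [ 0.3448 -0.3208  0.012 ]
scene 0.66 168 c [ 345.92548 -317.9606 ] dir -76.8 ends [ 336.1 -276.1] [ 354.9 -356. ] [ 0.351  -0.3179  0.0099]
```

View pics/s2.png

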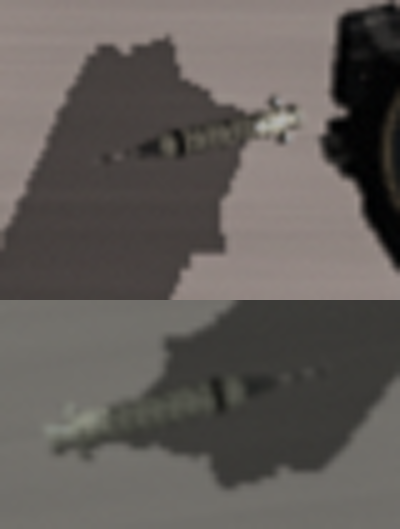

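Run:
```python
from h import *
p,j=now(); print(p)
S=snapshot("scene"); w=cloud(S).reshape(-1,3); m=(np.hypot(w[:,0]-p[0],w[:,1]-p[1])<.07)&(w[:,2]>.1)&(w[:,2]<.3); q=w[m]; 
for z in np.arange(.19,.26,.006):
  a=q[(q[:,2]>=z)&(q[:,2]<z+.006)]
  if len(a): print(round(z,3),len(a),np.round(a.min(0),3),np.round(a.max(0),3))
```

```text
[ 0.34325961 -0.31726492  0.21914776]
0.226 4 [ 0.346 -0.322  0.231] [ 0.351 -0.308  0.232]
0.232 21 [ 0.345 -0.324  0.232] [ 0.355 -0.305  0.238]
0.238 29 [ 0.345 -0.327  0.238] [ 0.359 -0.303  0.244]
0.244 32 [ 0.342 -0.327  0.244] [ 0.362 -0.304  0.25 ]
0.25 29 [ 0.345 -0.325  0.25 ] [ 0.359 -0.304  0.256]
0.256 37 [ 0.344 -0.327  0.256] [ 0.358 -0.304  0.261]
```

Run:
```python
from h import *
S=snapshot("scene"); p,j=now(); K=np.array(S["mtx"]); o=np.array(S["origin"]); C=cam(S)
for z in(.185,.202,.219,.231,.26):
  d=C.T@(np.array([p[0],p[1],z])-o); print(z,np.round(K[:2,:2]@(d[:2]/d[2])+K[:2,2],1))
c=S["color"][50:150,110:200]; r=S["range_z"][50:150,110:200]
a=cv2.resize(np.clip(c[:,:,::-1].astype(float)*2,0,255).astype(np.uint8),None,fx=4,fy=4); b=cv2.resize(cv2.applyColorMap(np.clip((r-.7)*400,0,255).astype(np.uint8),2),None,fx=4,fy=4,interpolation=0)
cv2.imwrite("pics/tip.png",np.hstack([a,b]))
```

```text
0.185 [162.2 143. ]
0.202 [160.5 136.1]
0.219 [158.8 128.9]
0.231 [157.5 123.8]
0.26 [154.5 111. ]
```

View pics/tip.png

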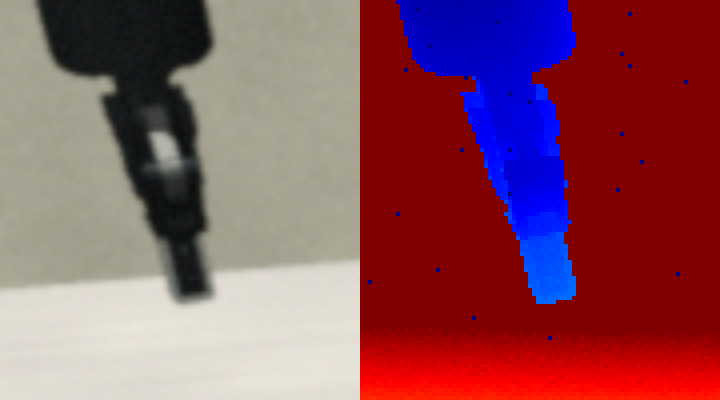

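move_arm:
  targets: "0 0 0 0.06 0 0 0; 0 0 0 0.12 0 0 0; 0 0 0 0.17 0 0 0; 0 0 0 0.2 0 0 0; 0 0 0 0.2 0 0 0"

```text
time_s: 5.5
eef_pos: [0.3427, -0.3163, 0.0183]
ee_rot: [-0.003, 0.62, 0.785, 0.0]
ft_force: [-0.5, 0.3, -0.1]
width: 0.0428
```

move_arm:
  targets: "0 0 0 0.01 0 0 0; 0 0 0 0.018 0 0 0; 0 0 0 0.022 0 0 0; 0 0 0 0.026 0 0 0; 0 0 0 0.026 0 0 0"

```text
time_s: 6.12
eef_pos: [0.3439, -0.3177, -0.0057]
ee_rot: [-0.0, 0.62, 0.784, -0.0]
ft_force: [-0.5, -0.1, 0.8]
width: 0.0428
```

Run:
```python
from h import *
S=snapshot("scene"); p,j=now(); print(p); w=cloud(S).reshape(-1,3); m=(np.hypot(w[:,0]-p[0],w[:,1]-p[1])<.07)&(w[:,2]<.06)&(w[:,2]>.004); q=w[m]
for z in np.arange(.0,.06,.006):
  a=q[(q[:,2]>=z)&(q[:,2]<z+.006)]
  if len(a): print(round(z,3),len(a),np.round(a.min(0),3),np.round(a.max(0),3))
cv2.imwrite("pics/s3.png",cv2.resize(np.clip(S["color"][150:250,120:260,::-1]*1.8,0,255).astype(np.uint8),None,fx=4,fy=4))
```

```text
[ 0.3438934  -0.31771724 -0.00556809]
0.0 16 [ 0.332 -0.36   0.004] [ 0.363 -0.267  0.006]
0.006 96 [ 0.325 -0.36   0.006] [ 0.374 -0.252  0.012]
0.012 57 [ 0.337 -0.362  0.012] [ 0.378 -0.283  0.018]
0.018 23 [ 0.326 -0.331  0.018] [ 0.38  -0.299  0.024]
0.024 22 [ 0.326 -0.33   0.024] [ 0.383 -0.3    0.03 ]
0.03 22 [ 0.326 -0.331  0.03 ] [ 0.381 -0.299  0.036]
0.036 17 [ 0.372 -0.319  0.036] [ 0.383 -0.303  0.042]
0.042 4 [ 0.377 -0.313  0.043] [ 0.38  -0.302  0.045]
0.048 2 [ 0.374 -0.323  0.051] [ 0.376 -0.321  0.052]
0.054 22 [ 0.325 -0.329  0.054] [ 0.398 -0.292  0.06 ]
```

View pics/s3.png

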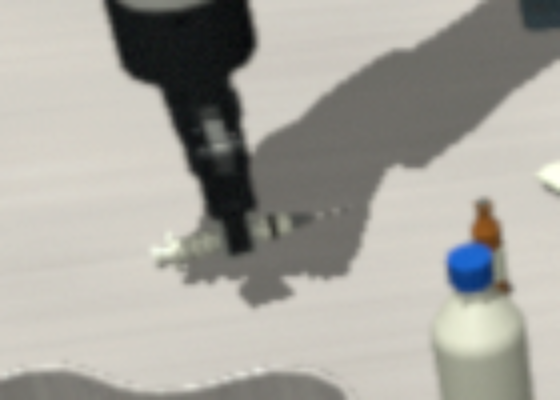

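The picture shows the front finger at (237,250) ending just above the table in front of the barrel. So the fingertips are about 10 mm *above* the reported TCP, not 17 mm ahead of it. I'll work with that offset from here on. Closing now.

move_arm:
  targets: "1 0 0 0 0 0 0; 1 0 0 0 0 0 0; 1 0 0 0 0 0 0; 1 0 0 0 0 0 0; 1 0 0 0 0 0 0"

```text
time_s: 6.8
eef_pos: [0.344, -0.3178, -0.0052]
ee_rot: [0.0, 0.62, 0.784, -0.0]
ft_force: [-0.7, 1.0, 6.5]
width: 0.0105
```

move_arm:
  targets: "1 0 0 -0.03 0 0 0; 1 0 0 -0.08 0 0 0; 1 0 0 -0.14 0 0 0; 1 0 0 -0.2 0 0 0; 1 0 0 -0.226 0 0 0"

```text
time_s: 7.42
eef_pos: [0.3447, -0.3182, 0.2238]
ee_rot: [0.002, 0.62, 0.784, -0.0]
ft_force: [-0.4, -1.2, -0.1]
width: 0.0104
```

Run:
```python
from h import *
S=snapshot("scene"); p,j=now(); print(p); w=cloud(S).reshape(-1,3); m=(np.hypot(w[:,0]-p[0],w[:,1]-p[1])<.11)&(w[:,2]<.3)&(w[:,2]>.12); q=w[m]
for z in np.arange(.2,.26,.005):
  a=q[(q[:,2]>=z)&(q[:,2]<z+.005)]
  if len(a): print(round(z,3),len(a),np.round(a.min(0),3),np.round(a.max(0),3))
for n in("scene",): print([ (d["p"],d["xyz"]) for d in look_for(n,"syringe_center")])
```

```text
[ 0.34541818 -0.31868852  0.22556049]
0.225 8 [ 0.342 -0.36   0.228] [ 0.364 -0.29   0.23 ]
0.23 76 [ 0.326 -0.362  0.23 ] [ 0.366 -0.254  0.235]
0.235 108 [ 0.328 -0.361  0.235] [ 0.367 -0.248  0.24 ]
0.24 84 [ 0.337 -0.361  0.24 ] [ 0.365 -0.284  0.245]
0.245 28 [ 0.337 -0.33   0.245] [ 0.366 -0.304  0.25 ]
0.25 27 [ 0.343 -0.328  0.25 ] [ 0.368 -0.303  0.255]
0.255 29 [ 0.337 -0.33   0.255] [ 0.366 -0.304  0.26 ]
[(0.82, [0.3496, -0.3273, 0.2387])]
```

Run:
```python
from h import *
d=(.6935,-.006);a=(.428,-.165)
plan([[(.52,-.19,.23,3,1)],[(*d,.2,-6,1)],[(*d,.13,-6,1)],[(*d,.13,-6,.2)],[(*d,.23,-6,.2)],
[(.54,-.1,.2,-6,-.3)],[(*a,.13,-6,-.3)],[(*a,.0,-6,-.3)],[(*a,.0,-6,1)],[(*a,.22,-6,1)]],(.3438,-.3181,.2204),13.34)
```

```text
1 0.084 0.201 -0.01 0 0 0.057; 1 0.084 0.201 -0.01 0 0 0.057; 1 0.084 0.201 -0.01 0 0 0.057; 1 0.084 0.201 -0.01 0 0 0.057; 1 0.084 0.201 -0.01 0 0 0.057
   -> [ 0.52   -0.19    0.2304] 3.08
1 0.174 0.183 0.03 0 0 0.05; 1 0.174 0.183 0.03 0 0 0.05; 1 0.174 0.183 0.03 0 0 0.05; 1 0.174 0.183 0.03 0 0 0.05; 1 0.174 0.183 0.03 0 0 0.05
   -> [ 0.6934 -0.0064  0.2004] -5.92
1 0 0 0.07 0 0 0; 1 0 0 0.07 0 0 0; 1 0 0 0.07 0 0 0; 1 0 0 0.07 0 0 0; 1 0 0 0.07 0 0 0
   -> [ 0.6934 -0.0064  0.1304] -5.92
0.2 0 0 0 0 0 0; 0.2 0 0 0 0 0 0; 0.2 0 0 0 0 0 0; 0.2 0 0 0 0 0 0; 0.2 0 0 0 0 0 0
   -> [ 0.6934 -0.0064  0.1304] -5.92
0.2 0 0 -0.1 0 0 0; 0.2 0 0 -0.1 0 0 0; 0.2 0 0 -0.1 0 0 0; 0.2 0 0 -0.1 0 0 0; 0.2 0 0 -0.1 0 0 0
   -> [ 0.6934 -0.0064  0.2304] -5.92
-0.3 -0.109 -0.143 0.03 0 0 0; -0.3 -0.109 -0.143 0.03 0 0 0; -0.3 -0.109 -0.143 0.03 0 0 0; -0.3 -0.109 -0.143 0.03 0 0 0; -0.3 -0.109 -0.143 0.03 0 0 0
   -> [ 0.5399 -0.1001  0.2004] -5.92
-0.3 -0.076 -0.105 0.07 0 0 0; -0.3 -0.076 -0.105 0.07 0 0 0; -0.3 -0.076 -0.105 0.07 0 0 0; -0.3 -0.076 -0.105 0.07 0 0 0; -0.3 -0.076 -0.105 0.07 0 0 0
   -> [ 0.4276 -0.1648  0.1304] -5.92
-0.3 0 0 0.13 0 0 0; -0.3 0 0 0.13 0 0 0; -0.3 0 0 0.13 0 0 0; -0.3 0 0 0.13 0 0 0; -0.3 0 0 0.13 0 0 0
   -> [ 4.276e-01 -1.648e-01  4.000e-04] -5.92
1 0 0 0 0 0 0; 1 0 0 0 0 0 0; 1 0 0 0 0 0 0; 1 0 0 0 0 0 0; 1 0 0 0 0 0 0
   -> [ 4.276e-01 -1.648e-01  4.000e-04] -5.92
1 0 0 -0.22 0 0 0; 1 0 0 -0.22 0 0 0; 1 0 0 -0.22 0 0 0; 1 0 0 -0.22 0 0 0; 1 0 0 -0.22 0 0 0
   -> [ 0.4276 -0.1648  0.2204] -5.92
```

move_arm:
  targets: "1 0.03 0.07 -0.003 0 0 0.02; 1 0.05 0.12 -0.006 0 0 0.035; 1 0.07 0.165 -0.01 0 0 0.05; 1 0.084 0.201 -0.01 0 0 0.057; 1 0.084 0.201 -0.01 0 0 0.057"

```text
time_s: 8.15
eef_pos: [0.5218, -0.1864, 0.229]
ee_rot: [-0.001, 0.686, 0.728, 0.001]
ft_force: [-0.7, -0.4, -0.7]
width: 0.0104
```

move_arm:
  targets: "1 0.04 0.042 0 0 0 0.01; 1 0.085 0.09 0 0 0 0.03; 1 0.13 0.137 0.01 0 0 0.04; 1 0.165 0.173 0.02 0 0 0.05; 1 0.174 0.183 0.03 0 0 0.05"

```text
time_s: 8.78
eef_pos: [0.694, -0.0023, 0.1982]
ee_rot: [-0.001, 0.741, 0.671, -0.0]
ft_force: [0.2, 0.6, -0.9]
width: 0.0105
```

move_arm:
  targets: "1 0 0 0.03 0 0 0; 1 0 0 0.05 0 0 0; 1 0 0 0.07 0 0 0; 1 0 0 0.07 0 0 0; 1 0 0 0.07 0 0 0"

```text
time_s: 9.4
eef_pos: [0.6934, -0.007, 0.1308]
ee_rot: [0.0, 0.743, 0.669, -0.0]
ft_force: [0.8, 0.4, 0.5]
width: 0.0103
```

Run:
```python
from h import *
S=snapshot("scene"); p,j=now(); print(p,j)
cv2.imwrite("pics/d1.png",cv2.resize(np.clip(S["color"][150:330,240:460,::-1]*1.5,0,255).astype(np.uint8),None,fx=3,fy=3))
```

```text
[ 0.69371042 -0.0066722   0.13127094] -5.954225167191563
```

View pics/d1.png

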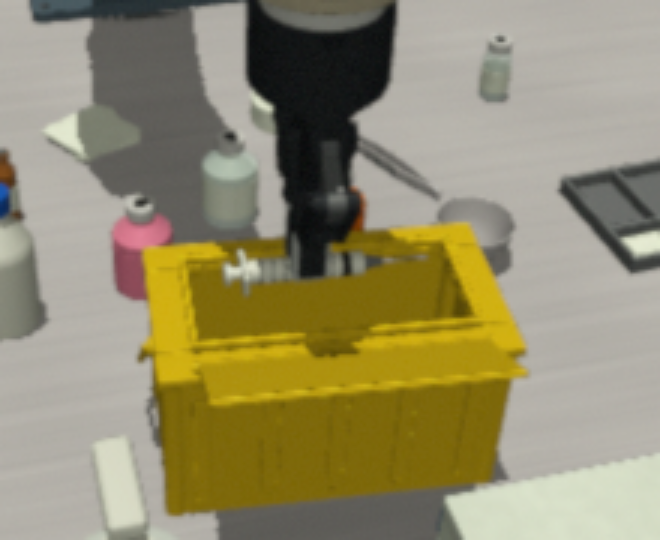

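The syringe sits level inside the mouth, with its disc at (235,272) and its tip at (428,258), both within the rim. I'll release it and go to the ampoule.

move_arm:
  targets: "0.2 0 0 0 0 0 0; 0.2 0 0 0 0 0 0; 0.2 0 0 0 0 0 0; 0.2 0 0 0 0 0 0; 0.2 0 0 0 0 0 0"

```text
time_s: 10.07
eef_pos: [0.6935, -0.006, 0.1304]
ee_rot: [-0.0, 0.743, 0.67, -0.0]
ft_force: [-0.2, 0.1, -0.6]
width: 0.0348
```

move_arm:
  targets: "0.2 0 0 -0.04 0 0 0; 0.2 0 0 -0.08 0 0 0; 0.2 0 0 -0.1 0 0 0; 0.2 0 0 -0.1 0 0 0; 0.2 0 0 -0.1 0 0 0"

```text
time_s: 10.7
eef_pos: [0.693, -0.0061, 0.2292]
ee_rot: [-0.0, 0.743, 0.67, -0.001]
ft_force: [0.1, 0.2, -0.3]
width: 0.0341
```

move_arm:
  targets: "-0.3 -0.03 -0.04 0 0 0 0; -0.3 -0.06 -0.08 0.01 0 0 0; -0.3 -0.09 -0.12 0.02 0 0 0; -0.3 -0.109 -0.143 0.03 0 0 0; -0.3 -0.109 -0.143 0.03 0 0 0"

```text
time_s: 11.32
eef_pos: [0.5372, -0.1017, 0.1988]
ee_rot: [-0.001, 0.744, 0.669, -0.002]
ft_force: [0.4, -0.5, -0.5]
width: 0.0556
```

move_arm:
  targets: "-0.3 -0.03 -0.04 0.01 0 0 0; -0.3 -0.06 -0.08 0.03 0 0 0; -0.3 -0.076 -0.105 0.06 0 0 0; -0.3 -0.076 -0.105 0.07 0 0 0; -0.3 -0.076 -0.105 0.07 0 0 0"

```text
time_s: 11.95
eef_pos: [0.4288, -0.1636, 0.1299]
ee_rot: [-0.0, 0.742, 0.67, 0.0]
ft_force: [-0.2, 0.2, 0.1]
width: 0.0555
```

Run:
```python
from h import *
p,j=now(); print(p,j)
S=snapshot("scene"); w=cloud(S).reshape(-1,3)
m=(np.hypot(w[:,0]-.428,w[:,1]+.165)<.03)&(w[:,2]<.1)&(w[:,2]>.006); q=w[m]; print(len(q),q.min(0),q.max(0),np.median(q,0))
print(look_for("scene","syringe_center"))
T=snapshot("top"); print(look_for("top","syringe_center"))
a=cv2.resize(np.clip(T["color"][80:170,260:380,::-1]*1.5,0,255).astype(np.uint8),None,fx=3,fy=3); b=cv2.resize(np.clip(S["color"][200:320,240:440,::-1]*1.5,0,255).astype(np.uint8),(450,270))
cv2.imwrite("pics/d2.png",np.hstack([a,b]))
```

```text
[ 0.42878733 -0.16357334  0.12989748] -5.855606035458727
107 [ 0.42418421 -0.17379599  0.00882569] [ 0.44048538 -0.15617361  0.06829311] [ 0.43408667 -0.162798    0.04759302]
[]
[{'xyz': [0.6934, -0.0076, 0.0154], 'p': 0.62}]
```

View pics/d2.png

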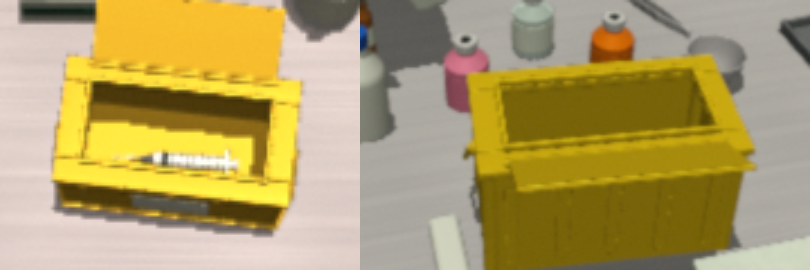

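The top view (left half) shows the syringe on the bin floor around (195,158). Next is the ampoule.

move_arm:
  targets: "-0.3 0 0 0.04 0 0 0; -0.3 0 0 0.08 0 0 0; -0.3 0 0 0.12 0 0 0; -0.3 0 0 0.13 0 0 0; -0.3 0 0 0.13 0 0 0"

```text
time_s: 12.78
eef_pos: [0.4282, -0.1642, 0.0006]
ee_rot: [-0.0, 0.742, 0.67, -0.0]
ft_force: [-0.3, -0.4, 0.1]
width: 0.0557
```

move_arm:
  targets: "1 0 0 0 0 0 0; 1 0 0 0 0 0 0; 1 0 0 0 0 0 0; 1 0 0 0 0 0 0; 1 0 0 0 0 0 0"

```text
time_s: 13.4
eef_pos: [0.4285, -0.1648, 0.0016]
ee_rot: [0.001, 0.743, 0.67, 0.0]
ft_force: [-0.7, 1.1, 9.6]
width: 0.0164
```

move_arm:
  targets: "1 0 0 -0.04 0 0 0; 1 0 0 -0.09 0 0 0; 1 0 0 -0.14 0 0 0; 1 0 0 -0.19 0 0 0; 1 0 0 -0.22 0 0 0"

```text
time_s: 14.02
eef_pos: [0.4281, -0.1645, 0.2235]
ee_rot: [0.002, 0.743, 0.67, 0.001]
ft_force: [0.3, 0.2, -0.4]
width: 0.0164
```

Run:
```python
from h import *
p,j=now(); print(p,j)
S=snapshot("scene"); print([(d["p"],d["xyz"]) for d in look_for("scene","ampoule_center")])
w=cloud(S).reshape(-1,3); m=(np.hypot(w[:,0]-p[0],w[:,1]-p[1])<.04)&(w[:,2]<.25)&(w[:,2]>.15); print("lowest",w[m].min(0))
d=(.695,.008); v=(.4575,.0065)
plan([[(.54,-.08,.22,-6,1)],[(*d,.2,-6,1)],[(*d,.165,-6,1)],[(*d,.165,-6,.2)],[(*d,.23,-6,.2)],
[(.55,.007,.2,-3,-1)],[(*v,.13,0,-1)],[(*v,.003,0,-1)],[(*v,.003,0,1)],[(*v,.15,0,1)]],(.4276,-.1648,.2204),-5.92)
```

```text
[ 0.42812309 -0.16453608  0.22353212] -5.936266475650883
[]
lowest [ 0.41947124 -0.17532542  0.22184794]
1 0.096 0.103 0 0 0 0; 1 0.096 0.103 0 0 0 0; 1 0.096 0.103 0 0 0 0; 1 0.096 0.103 0 0 0 0; 1 0.096 0.103 0 0 0 0
   -> [ 0.54   -0.0799  0.2204] -5.92
1 0.103 0.145 0.02 0 0 0; 1 0.103 0.145 0.02 0 0 0; 1 0.103 0.145 0.02 0 0 0; 1 0.103 0.145 0.02 0 0 0; 1 0.103 0.145 0.02 0 0 0
   -> [0.6948 0.0076 0.2004] -5.92
1 0 0 0.035 0 0 0; 1 0 0 0.035 0 0 0; 1 0 0 0.035 0 0 0; 1 0 0 0.035 0 0 0; 1 0 0 0.035 0 0 0
   -> [0.6948 0.0076 0.1654] -5.92
0.2 0 0 0 0 0 0; 0.2 0 0 0 0 0 0; 0.2 0 0 0 0 0 0; 0.2 0 0 0 0 0 0; 0.2 0 0 0 0 0 0
   -> [0.6948 0.0076 0.1654] -5.92
0.2 0 0 -0.065 0 0 0; 0.2 0 0 -0.065 0 0 0; 0.2 0 0 -0.065 0 0 0; 0.2 0 0 -0.065 0 0 0; 0.2 0 0 -0.065 0 0 0
   -> [0.6948 0.0076 0.2304] -5.92
-1 -0.015 -0.144 0.03 0 0 -0.016; -1 -0.015 -0.144 0.03 0 0 -0.016; -1 -0.015 -0.144 0.03 0 0 -0.016; -1 -0.015 -0.144 0.03 0 0 -0.016; -1 -0.015 -0.144 0.03 0 0 -0.016
   -> [0.55   0.0075 0.2004] -3.04
-1 -0.006 -0.092 0.07 0 0 -0.017; -1 -0.006 -0.092 0.07 0 0 -0.017; -1 -0.006 -0.092 0.07 0 0 -0.017; -1 -0.006 -0.092 0.07 0 0 -0.017; -1 -0.006 -0.092 0.07 0 0 -0.017
   -> [0.4578 0.0064 0.1304] 0.02
-1 0 0 0.127 0 0 0; -1 0 0 0.127 0 0 0; -1 0 0 0.127 0 0 0; -1 0 0 0.127 0 0 0; -1 0 0 0.127 0 0 0
   -> [0.4578 0.0064 0.0034] 0.02
1 0 0 0 0 0 0; 1 0 0 0 0 0 0; 1 0 0 0 0 0 0; 1 0 0 0 0 0 0; 1 0 0 0 0 0 0
   -> [0.4578 0.0064 0.0034] 0.02
1 0 0 -0.147 0 0 0; 1 0 0 -0.147 0 0 0; 1 0 0 -0.147 0 0 0; 1 0 0 -0.147 0 0 0; 1 0 0 -0.147 0 0 0
   -> [0.4578 0.0064 0.1504] 0.02
```

move_arm:
  targets: "1 0.03 0.03 0 0 0 0; 1 0.06 0.065 0 0 0 0; 1 0.085 0.09 0 0 0 0; 1 0.096 0.103 0 0 0 0; 1 0.096 0.103 0 0 0 0"

```text
time_s: 14.75
eef_pos: [0.5399, -0.0792, 0.2198]
ee_rot: [-0.0, 0.742, 0.67, -0.0]
ft_force: [0.3, -0.4, -0.7]
width: 0.0165
```

move_arm:
  targets: "1 0.03 0.04 0 0 0 0; 1 0.06 0.08 0 0 0 0; 1 0.09 0.12 0.01 0 0 0; 1 0.103 0.145 0.02 0 0 0; 1 0.103 0.145 0.02 0 0 0"

```text
time_s: 15.38
eef_pos: [0.6946, 0.0074, 0.1985]
ee_rot: [-0.001, 0.743, 0.67, -0.001]
ft_force: [0.1, 0.1, 0.8]
width: 0.0163
```

move_arm:
  targets: "1 0 0 0.03 0 0 0; 1 0 0 0.05 0 0 0; 1 0 0 0.065 0 0 0; 1 0 0 0.065 0 0 0; 1 0 0 0.065 0 0 0"

```text
time_s: 16.0
eef_pos: [0.6952, 0.0076, 0.1364]
ee_rot: [0.0, 0.743, 0.669, 0.0]
ft_force: [-0.8, -0.4, -0.4]
width: 0.0164
```

move_arm:
  targets: "0 0 0 0 0 0 0; 0 0 0 0 0 0 0; 0 0 0 0 0 0 0; 0 0 0 0 0 0 0; 0 0 0 0 0 0 0"

```text
time_s: 16.62
eef_pos: [0.6949, 0.008, 0.1353]
ee_rot: [-0.0, 0.743, 0.67, -0.0]
ft_force: [0.4, -0.5, 0.6]
width: 0.0426
```

move_arm:
  targets: "0 0 0 -0.04 0 0 0; 0 0 0 -0.08 0 0 0; 0 0 0 -0.095 0 0 0; 0 0 0 -0.095 0 0 0; 0 0 0 -0.095 0 0 0"

```text
time_s: 17.25
eef_pos: [0.6942, 0.0077, 0.2287]
ee_rot: [-0.001, 0.743, 0.67, -0.001]
ft_force: [0.3, 0.3, -0.1]
width: 0.0428
```

move_arm:
  targets: "-1 -0.004 -0.04 0.01 0 0 0; -1 -0.009 -0.09 0.02 0 0 -0.01; -1 -0.013 -0.13 0.03 0 0 -0.016; -1 -0.015 -0.144 0.03 0 0 -0.016; -1 -0.015 -0.144 0.03 0 0 -0.016"

```text
time_s: 17.88
eef_pos: [0.5499, 0.0076, 0.2001]
ee_rot: [-0.0, 0.726, 0.688, -0.0]
ft_force: [0.6, -0.0, 0.0]
width: 0.0853
```

move_arm:
  targets: "-1 -0.002 -0.03 0.01 0 0 0; -1 -0.004 -0.06 0.03 0 0 -0.01; -1 -0.006 -0.092 0.06 0 0 -0.017; -1 -0.006 -0.092 0.07 0 0 -0.017; -1 -0.006 -0.092 0.07 0 0 -0.017"

```text
time_s: 18.5
eef_pos: [0.4596, 0.0071, 0.1301]
ee_rot: [-0.0, 0.707, 0.707, 0.0]
ft_force: [1.1, 0.3, -0.2]
width: 0.0855
```

Run:
```python
from h import *
p,j=now(); print(p,j)
T=snapshot("top"); S=snapshot("scene"); print([(d["p"],d["xyz"]) for c in("top","scene") for d in look_for(c,"ampoule_center")])
w=cloud(S).reshape(-1,3)
for c,n in(((.4575,.0065),"lv"),((.428,-.165),"amp")):
  m=(np.hypot(w[:,0]-c[0],w[:,1]-c[1])<.035)&(w[:,2]<.085)&(w[:,2]>.008); q=w[m]; print(n,len(q),q.min(0) if len(q) else"",q.max(0) if len(q) else "")
a=cv2.resize(np.clip(T["color"][80:170,260:380,::-1]*1.5,0,255).astype(np.uint8),None,fx=3,fy=3); b=cv2.resize(np.clip(S["color"][150:310,200:440,::-1]*1.5,0,255).astype(np.uint8),(405,270))
cv2.imwrite("pics/d3.png",np.hstack([a,b]))
```

```text
[0.45958678 0.00705175 0.13006984] 0.0011553792695515744
[(0.41, [0.718, 0.0019, 0.0474]), (0.41, [0.5568, -0.3614, 0.0041])]
lv 467 [ 0.44267329 -0.01517074  0.00804114] [0.48381603 0.02923114 0.07737142]
amp 0
```

View pics/d3.png

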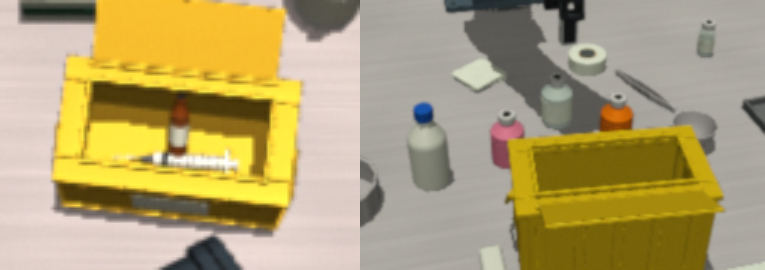

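The ampoule is in the bin too, at (178,130) in the left view. Now the large clear vial.

move_arm:
  targets: "-1 0 0 0.04 0 0 0; -1 0 0 0.08 0 0 0; -1 0 0 0.11 0 0 0; -1 0 0 0.122 0 0 0; -1 0 0 0.122 0 0 0"

```text
time_s: 19.32
eef_pos: [0.4583, 0.0069, 0.0084]
ee_rot: [-0.0, 0.707, 0.707, -0.0]
ft_force: [-0.1, 0.4, 0.3]
width: 0.0853
```

move_arm:
  targets: "1 0 0 0 0 0 0; 1 0 0 0 0 0 0; 1 0 0 0 0 0 0; 1 0 0 0 0 0 0; 1 0 0 0 0 0 0"

```text
time_s: 19.95
eef_pos: [0.4586, 0.0067, 0.0095]
ee_rot: [0.001, 0.707, 0.707, 0.001]
ft_force: [-2.1, -0.3, 11.0]
width: 0.0423
```

move_arm:
  targets: "1 0 0 -0.04 0 0 0; 1 0 0 -0.09 0 0 0; 1 0 0 -0.13 0 0 0; 1 0 0 -0.142 0 0 0; 1 0 0 -0.142 0 0 0"

```text
time_s: 20.58
eef_pos: [0.4581, 0.0064, 0.1507]
ee_rot: [0.001, 0.707, 0.707, 0.0]
ft_force: [-0.5, 1.0, -1.8]
width: 0.0422
```

Run:
```python
from h import *
p,j=now(); print(p,j)
S=snapshot("scene"); w=cloud(S).reshape(-1,3); m=(np.hypot(w[:,0]-p[0],w[:,1]-p[1])<.04)&(w[:,2]<.2)&(w[:,2]>.1); q=w[m]; print("lowest",np.percentile(q[:,2],1),"y@body",np.percentile(q[q[:,2]<.16,1],[2,98]),"x",np.percentile(q[q[:,2]<.165,0],[2,98]))
t=np.radians(3.6); O=np.array([.5405,.365])
L=lambda x,y:tuple(O+[x*np.cos(t)-y*np.sin(t),x*np.sin(t)+y*np.cos(t)])
W=L(-.0185,0); N=L(-.0185,-.057); v=(.3415,.2855); print(W,N)
plan([[(.49,.18,.17,2,1)],[(*W,.12,3.6,1)],[(*W,.05,3.6,1)],[(*W,.012,3.6,1)],[(*W,.012,3.6,-1)],[(*W,.15,3.6,-1)]
,[(*v,.15,3.6,-1)],[(*v,.08,3.6,-1)]],(.4578,.0064,.1504),.02)
```

```text
[0.45811073 0.00637306 0.15071864] -0.024160895163722936
lowest 0.14240250826241074 y@body [-0.01506337  0.0241515 ] x [0.45734736 0.48142408]
(np.float64(0.522036505524077), np.float64(0.36383837538870767)) (np.float64(0.5256155651372478), np.float64(0.30695085186829624))
1 0.174 0.032 -0.02 0 0 -0.011; 1 0.174 0.032 -0.02 0 0 -0.011; 1 0.174 0.032 -0.02 0 0 -0.011; 1 0.174 0.032 -0.02 0 0 -0.011; 1 0.174 0.032 -0.02 0 0 -0.011
   -> [0.4897 0.1804 0.1704] 2.0
1 0.182 0.039 0.05 0 0 -0.009; 1 0.182 0.039 0.05 0 0 -0.009; 1 0.182 0.039 0.05 0 0 -0.009; 1 0.182 0.039 0.05 0 0 -0.009; 1 0.182 0.039 0.05 0 0 -0.009
   -> [0.5224 0.3637 0.1204] 3.62
1 0 0 0.07 0 0 0; 1 0 0 0.07 0 0 0; 1 0 0 0.07 0 0 0; 1 0 0 0.07 0 0 0; 1 0 0 0.07 0 0 0
   -> [0.5224 0.3637 0.0504] 3.62
1 0 0 0.038 0 0 0; 1 0 0 0.038 0 0 0; 1 0 0 0.038 0 0 0; 1 0 0 0.038 0 0 0; 1 0 0 0.038 0 0 0
   -> [0.5224 0.3637 0.0124] 3.62
-1 0 0 0 0 0 0; -1 0 0 0 0 0 0; -1 0 0 0 0 0 0; -1 0 0 0 0 0 0; -1 0 0 0 0 0 0
   -> [0.5224 0.3637 0.0124] 3.62
-1 0 0 -0.138 0 0 0; -1 0 0 -0.138 0 0 0; -1 0 0 -0.138 0 0 0; -1 0 0 -0.138 0 0 0; -1 0 0 -0.138 0 0 0
   -> [0.5224 0.3637 0.1504] 3.62
-1 -0.067 -0.185 0 0 0 0; -1 -0.067 -0.185 0 0 0 0; -1 -0.067 -0.185 0 0 0 0; -1 -0.067 -0.185 0 0 0 0; -1 -0.067 -0.185 0 0 0 0
   -> [0.342  0.2851 0.1504] 3.62
-1 0 0 0.07 0 0 0; -1 0 0 0.07 0 0 0; -1 0 0 0.07 0 0 0; -1 0 0 0.07 0 0 0; -1 0 0 0.07 0 0 0
   -> [0.342  0.2851 0.0804] 3.62
```

move_arm:
  targets: "1 0.04 0.008 -0.01 0 0 -0.003; 1 0.09 0.016 -0.02 0 0 -0.006; 1 0.14 0.025 -0.02 0 0 -0.01; 1 0.174 0.032 -0.02 0 0 -0.011; 1 0.174 0.032 -0.02 0 0 -0.011"

```text
time_s: 21.25
eef_pos: [0.4891, 0.1839, 0.1686]
ee_rot: [-0.001, 0.693, 0.721, -0.0]
ft_force: [0.1, -0.4, -1.4]
width: 0.0422
```

move_arm:
  targets: "1 0.04 0.01 0 0 0 -0.003; 1 0.09 0.02 0.01 0 0 -0.006; 1 0.14 0.03 0.03 0 0 -0.009; 1 0.182 0.039 0.05 0 0 -0.009; 1 0.182 0.039 0.05 0 0 -0.009"

```text
time_s: 21.88
eef_pos: [0.5204, 0.366, 0.1167]
ee_rot: [-0.001, 0.683, 0.73, -0.002]
ft_force: [-0.5, -0.7, -0.3]
width: 0.0421
```

move_arm:
  targets: "1 0 0 0.03 0 0 0; 1 0 0 0.055 0 0 0; 1 0 0 0.07 0 0 0; 1 0 0 0.07 0 0 0; 1 0 0 0.07 0 0 0"

```text
time_s: 22.5
eef_pos: [0.5229, 0.3641, 0.0511]
ee_rot: [0.0, 0.685, 0.729, 0.0]
ft_force: [0.5, 1.2, -0.7]
width: 0.0425
```

Run:
```python
from h import *
p,j=now(); print(p,j)
S=snapshot("scene"); T=snapshot("top")
a=cv2.resize(np.clip(T["color"][150:230,150:240,::-1]*1.5,0,255).astype(np.uint8),None,fx=4,fy=4); b=cv2.resize(np.clip(S["color"][140:260,400:540,::-1]*1.5,0,255).astype(np.uint8),(373,320))
cv2.imwrite("pics/t1.png",np.hstack([a,b]))
```

```text
[0.52293337 0.36408742 0.05111904] 3.6013098005538318
```

View pics/t1.png

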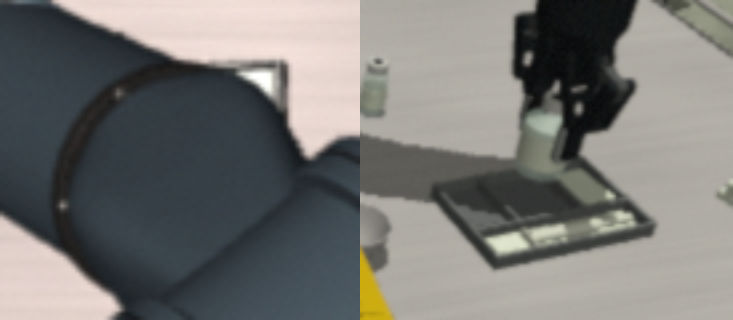

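The vial hangs above the wide bay (right view, bottom at about (545,172)) and agrees with the measured geometry. Lowering it.

move_arm:
  targets: "1 0 0 0.015 0 0 0; 1 0 0 0.028 0 0 0; 1 0 0 0.034 0 0 0; 1 0 0 0.038 0 0 0; 1 0 0 0.038 0 0 0"

```text
time_s: 23.22
eef_pos: [0.5224, 0.3641, 0.0126]
ee_rot: [0.0, 0.684, 0.729, 0.0]
ft_force: [-1.6, -1.4, 3.2]
width: 0.0421
```

move_arm:
  targets: "-0.5 0 0 0 0 0 0; -0.5 0 0 0 0 0 0; -0.5 0 0 0 0 0 0; -0.5 0 0 0 0 0 0; -0.5 0 0 0 0 0 0"

```text
time_s: 23.85
eef_pos: [0.5225, 0.364, 0.0123]
ee_rot: [-0.0, 0.684, 0.729, -0.0]
ft_force: [0.3, 0.4, -0.0]
width: 0.064
```

move_arm:
  targets: "-0.5 0 0 -0.03 0 0 0; -0.5 0 0 -0.07 0 0 0; -0.5 0 0 -0.11 0 0 0; -0.5 0 0 -0.138 0 0 0; -0.5 0 0 -0.138 0 0 0"

```text
time_s: 24.48
eef_pos: [0.5234, 0.365, 0.1528]
ee_rot: [0.0, 0.684, 0.729, 0.002]
ft_force: [0.4, -0.5, -0.5]
width: 0.0639
```

move_arm:
  targets: "-0.5 -0.017 -0.045 0 0 0 0; -0.5 -0.034 -0.095 0 0 0 0; -0.5 -0.052 -0.145 0 0 0 0; -0.5 -0.067 -0.185 0 0 0 0; -0.5 -0.067 -0.185 0 0 0 0"

```text
time_s: 25.1
eef_pos: [0.3395, 0.2834, 0.1499]
ee_rot: [0.001, 0.684, 0.73, -0.001]
ft_force: [1.2, 1.3, 0.0]
width: 0.0639
```

Run:
```python
from h import *
p,j=now(); print(p,j)
t=np.radians(3.6); Rm=np.array([[np.cos(t),-np.sin(t)],[np.sin(t),np.cos(t)]])
for c in("scene","top"):
  w=cloud(snapshot(c)).reshape(-1,3)
  for n,x,y,z0,z1,r in(("lvcap",.522,.364,.065,.09,.04),("lvbody",.522,.364,.02,.09,.045),("svcap",.3415,.2855,.05,.08,.03),("svbody",.3415,.2855,.01,.04,.03)):
    m=(np.hypot(w[:,0]-x,w[:,1]-y)<r)&(w[:,2]<z1)&(w[:,2]>z0); q=w[m]
    if len(q)>5: print(c,n,len(q),np.round(np.percentile(q,2,axis=0),4),np.round(np.percentile(q,98,axis=0),4))
  m=(w[:,0]>.48)&(w[:,0]<.62)&(w[:,1]<.46)&(w[:,1]>.27)&(w[:,2]>.009)&(w[:,2]<.02); g=cv2.minAreaRect((w[m,:2]*1000).astype(np.float32)); print("tray",g)
```

```text
[0.3394891  0.28344369 0.14989694] 3.730119889476948
scene lvcap 74 [0.5157 0.3536 0.0654] [0.5343 0.3726 0.0792]
scene lvbody 424 [0.5131 0.342  0.0215] [0.5453 0.3783 0.0784]
scene svcap 51 [0.3341 0.275  0.0506] [0.3543 0.294  0.0613]
scene svbody 95 [0.3382 0.2726 0.0109] [0.357  0.2954 0.0388]
tray ((542.1873779296875, 364.7581787109375), (112.5633773803711, 167.072509765625), 3.4333271980285645)
top lvcap 59 [0.5109 0.354  0.0666] [0.5301 0.3728 0.0814]
top lvbody 252 [0.4989 0.3419 0.0209] [0.5393 0.3826 0.0811]
top svcap 56 [0.3305 0.2763 0.052 ] [0.3492 0.2966 0.0654]
top svbody 23 [0.3273 0.2729 0.0121] [0.3517 0.289  0.0394]
tray ((551.3446044921875, 365.9153137207031), (134.8816375732422, 164.567626953125), 3.293191432952881)
```

move_arm:
  targets: "-0.5 0 0 0.03 0 0 0; -0.5 0 0 0.07 0 0 0; -0.5 0 0 0.11 0 0 0; -0.5 0 0 0.143 0 0 0; -0.5 0 0 0.143 0 0 0"

```text
time_s: 25.82
eef_pos: [0.3417, 0.2851, 0.0052]
ee_rot: [-0.0, 0.684, 0.729, -0.002]
ft_force: [-0.5, 0.2, 0.1]
width: 0.0644
```

move_arm:
  targets: "1 0 0 0 0 0 0; 1 0 0 0 0 0 0; 1 0 0 0 0 0 0; 1 0 0 0 0 0 0; 1 0 0 0 0 0 0"

```text
time_s: 26.45
eef_pos: [0.3429, 0.286, 0.0087]
ee_rot: [0.0, 0.685, 0.729, 0.001]
ft_force: [-0.5, -0.5, 6.1]
width: 0.0241
```

move_arm:
  targets: "1 0 0 -0.04 0 0 0; 1 0 0 -0.09 0 0 0; 1 0 0 -0.13 0 0 0; 1 0 0 -0.143 0 0 0; 1 0 0 -0.143 0 0 0"

```text
time_s: 27.08
eef_pos: [0.3427, 0.2854, 0.1511]
ee_rot: [0.0, 0.685, 0.729, 0.001]
ft_force: [0.2, 0.4, -1.2]
width: 0.0235
```

Run:
```python
from h import *
p,j=now(); print(p,j)
S=snapshot("scene"); w=cloud(S).reshape(-1,3); m=(np.hypot(w[:,0]-p[0],w[:,1]-p[1])<.035)&(w[:,2]<.2)&(w[:,2]>.1); q=w[m]; print("lowest",np.percentile(q[:,2],1),"y@body",np.percentile(q[q[:,2]<.155,1],[2,98]),"x",np.percentile(q[q[:,2]<.155,0],[2,98]))
N=(.5256,.307); f=(.422,.150)
plan([[(*N,.15,3.6,1)],[(*N,.05,3.6,1)],[(*N,.011,3.6,1)],[(*N,.011,3.6,-.2)],[(*N,.16,3.6,-.2)],[(*f,.15,55,0)],[(*f,.05,113.3,0)],[(*f,-.005,113.3,0)],[(*f,-.005,113.3,1)],[(*f,.17,113.3,1)]],(.342,.2851,.1504),3.62)
```

```text
[0.34270803 0.28538329 0.1511138 ] 3.5630527010783037
lowest 0.143404386522861 y@body [0.27203393 0.29273322] x [0.34038043 0.35689018]
1 0.01 0.185 0 0 0 0; 1 0.01 0.185 0 0 0 0; 1 0.01 0.185 0 0 0 0; 1 0.01 0.185 0 0 0 0; 1 0.01 0.185 0 0 0 0
   -> [0.526  0.3068 0.1504] 3.62
1 0 0 0.1 0 0 0; 1 0 0 0.1 0 0 0; 1 0 0 0.1 0 0 0; 1 0 0 0.1 0 0 0; 1 0 0 0.1 0 0 0
   -> [0.526  0.3068 0.0504] 3.62
1 0 0 0.039 0 0 0; 1 0 0 0.039 0 0 0; 1 0 0 0.039 0 0 0; 1 0 0 0.039 0 0 0; 1 0 0 0.039 0 0 0
   -> [0.526  0.3068 0.0114] 3.62
-0.2 0 0 0 0 0 0; -0.2 0 0 0 0 0 0; -0.2 0 0 0 0 0 0; -0.2 0 0 0 0 0 0; -0.2 0 0 0 0 0 0
   -> [0.526  0.3068 0.0114] 3.62
-0.2 0 0 -0.149 0 0 0; -0.2 0 0 -0.149 0 0 0; -0.2 0 0 -0.149 0 0 0; -0.2 0 0 -0.149 0 0 0; -0.2 0 0 -0.149 0 0 0
   -> [0.526  0.3068 0.1604] 3.62
0 -0.15 -0.114 0.01 0 0 -0.285; 0 -0.15 -0.114 0.01 0 0 -0.285; 0 -0.15 -0.114 0.01 0 0 -0.285; 0 -0.15 -0.114 0.01 0 0 -0.285; 0 -0.15 -0.114 0.01 0 0 -0.285
   -> [0.4217 0.1499 0.1504] 54.92
0 0 0 0.1 0 0 -0.324; 0 0 0 0.1 0 0 -0.324; 0 0 0 0.1 0 0 -0.324; 0 0 0 0.1 0 0 -0.324; 0 0 0 0.1 0 0 -0.324
   -> [0.4217 0.1499 0.0504] 113.24
0 0 0 0.055 0 0 0; 0 0 0 0.055 0 0 0; 0 0 0 0.055 0 0 0; 0 0 0 0.055 0 0 0; 0 0 0 0.055 0 0 0
   -> [ 0.4217  0.1499 -0.0046] 113.24
1 0 0 0 0 0 0; 1 0 0 0 0 0 0; 1 0 0 0 0 0 0; 1 0 0 0 0 0 0; 1 0 0 0 0 0 0
   -> [ 0.4217  0.1499 -0.0046] 113.24
1 0 0 -0.175 0 0 0; 1 0 0 -0.175 0 0 0; 1 0 0 -0.175 0 0 0; 1 0 0 -0.175 0 0 0; 1 0 0 -0.175 0 0 0
   -> [0.4217 0.1499 0.1704] 113.24
```

move_arm:
  targets: "1 0.002 0.045 0 0 0 0; 1 0.005 0.095 0 0 0 0; 1 0.008 0.145 0 0 0 0; 1 0.01 0.185 0 0 0 0; 1 0.01 0.185 0 0 0 0"

```text
time_s: 27.75
eef_pos: [0.528, 0.3062, 0.1475]
ee_rot: [-0.0, 0.685, 0.728, -0.001]
ft_force: [-2.2, 0.2, 0.6]
width: 0.0238
```

move_arm:
  targets: "1 0 0 0.03 0 0 0; 1 0 0 0.06 0 0 0; 1 0 0 0.09 0 0 0; 1 0 0 0.1 0 0 0; 1 0 0 0.1 0 0 0"

```text
time_s: 28.38
eef_pos: [0.5251, 0.3071, 0.0497]
ee_rot: [-0.0, 0.684, 0.729, -0.001]
ft_force: [0.4, -0.3, 0.2]
width: 0.0238
```

move_arm:
  targets: "1 0 0 0.015 0 0 0; 1 0 0 0.028 0 0 0; 1 0 0 0.034 0 0 0; 1 0 0 0.039 0 0 0; 1 0 0 0.039 0 0 0"

```text
time_s: 29.0
eef_pos: [0.5261, 0.3073, 0.0118]
ee_rot: [0.0, 0.684, 0.729, 0.0]
ft_force: [-1.7, -1.1, 4.1]
width: 0.0237
```

move_arm:
  targets: "-0.2 0 0 0 0 0 0; -0.2 0 0 0 0 0 0; -0.2 0 0 0 0 0 0; -0.2 0 0 0 0 0 0; -0.2 0 0 0 0 0 0"

```text
time_s: 29.62
eef_pos: [0.5261, 0.3071, 0.0113]
ee_rot: [-0.0, 0.684, 0.729, -0.0]
ft_force: [0.0, -0.1, -0.5]
width: 0.051
```

move_arm:
  targets: "-0.2 0 0 -0.03 0 0 0; -0.2 0 0 -0.07 0 0 0; -0.2 0 0 -0.11 0 0 0; -0.2 0 0 -0.149 0 0 0; -0.2 0 0 -0.149 0 0 0"

```text
time_s: 30.25
eef_pos: [0.5273, 0.3084, 0.1635]
ee_rot: [0.001, 0.684, 0.729, 0.003]
ft_force: [-0.3, -0.0, -1.0]
width: 0.0511
```

Run:
```python
from h import *
p,j=now(); print(p,j)
f=(.422,.150)
plan([[(*f,.14,-35,0)],[(*f,.05,-66.7,0)],[(*f,-.005,-66.7,0)],[(*f,-.005,-66.7,1)],[(*f,.17,-66.7,1)]],(.526,.3068,.1604),3.62)
```

```text
[0.52734998 0.30839017 0.16352263] 3.6113123019783573
0 -0.15 -0.114 0.02 0 0 0.215; 0 -0.15 -0.114 0.02 0 0 0.215; 0 -0.15 -0.114 0.02 0 0 0.215; 0 -0.15 -0.114 0.02 0 0 0.215; 0 -0.15 -0.114 0.02 0 0 0.215
   -> [0.4217 0.1499 0.1404] -35.08
0 0 0 0.09 0 0 0.176; 0 0 0 0.09 0 0 0.176; 0 0 0 0.09 0 0 0.176; 0 0 0 0.09 0 0 0.176; 0 0 0 0.09 0 0 0.176
   -> [0.4217 0.1499 0.0504] -66.76
0 0 0 0.055 0 0 0; 0 0 0 0.055 0 0 0; 0 0 0 0.055 0 0 0; 0 0 0 0.055 0 0 0; 0 0 0 0.055 0 0 0
   -> [ 0.4217  0.1499 -0.0046] -66.76
1 0 0 0 0 0 0; 1 0 0 0 0 0 0; 1 0 0 0 0 0 0; 1 0 0 0 0 0 0; 1 0 0 0 0 0 0
   -> [ 0.4217  0.1499 -0.0046] -66.76
1 0 0 -0.175 0 0 0; 1 0 0 -0.175 0 0 0; 1 0 0 -0.175 0 0 0; 1 0 0 -0.175 0 0 0; 1 0 0 -0.175 0 0 0
   -> [0.4217 0.1499 0.1704] -66.76
```

move_arm:
  targets: "0.3 -0.04 -0.03 0.005 0 0 0.05; 0.3 -0.08 -0.06 0.01 0 0 0.1; 0.3 -0.12 -0.09 0.015 0 0 0.15; 0.3 -0.15 -0.114 0.02 0 0 0.2; 0.3 -0.15 -0.114 0.02 0 0 0.215"

```text
time_s: 30.88
eef_pos: [0.4194, 0.1468, 0.1394]
ee_rot: [0.001, 0.889, 0.459, -0.002]
ft_force: [0.2, 0.6, -0.0]
width: 0.0301
```

move_arm:
  targets: "0.3 0 0 0.02 0 0 0.05; 0.3 0 0 0.04 0 0 0.1; 0.3 0 0 0.06 0 0 0.15; 0.3 0 0 0.08 0 0 0.176; 0.3 0 0 0.09 0 0 0.176"

```text
time_s: 31.5
eef_pos: [0.4209, 0.15, 0.0491]
ee_rot: [0.0, 0.979, 0.202, -0.001]
ft_force: [-0.6, 0.1, 0.2]
width: 0.0299
```

move_arm:
  targets: "0.3 0 0 0.02 0 0 0; 0.3 0 0 0.04 0 0 0; 0.3 0 0 0.05 0 0 0; 0.3 0 0 0.055 0 0 0; 0.3 0 0 0.055 0 0 0"

```text
time_s: 32.12
eef_pos: [0.4218, 0.1502, -0.0046]
ee_rot: [0.0, 0.979, 0.202, -0.0]
ft_force: [0.9, -0.3, -0.2]
width: 0.0299
```

Run:
```python
from h import *
p,j=now(); print(p,j)
S=snapshot("scene"); w=cloud(S).reshape(-1,3); m=(np.hypot(w[:,0]-p[0],w[:,1]-p[1])<.05)&(w[:,2]<.05)&(w[:,2]>.004); q=w[m]
for z in np.arange(.004,.05,.004):
  a=q[(q[:,2]>=z)&(q[:,2]<z+.004)]
  if len(a): print(round(z,3),len(a),np.round(a.min(0),3),np.round(a.max(0),3))
a=cv2.resize(np.clip(S["color"][150:250,300:430,::-1]*1.7,0,255).astype(np.uint8),None,fx=3,fy=3); b=cv2.resize(np.clip(S["color"][140:240,400:540,::-1]*1.5,0,255).astype(np.uint8),(400,300))
cv2.imwrite("pics/f1.png",np.hstack([a,b]))
```

```text
[ 0.42183556  0.15022461 -0.00456417] -66.73149443477159
0.004 58 [0.376 0.127 0.004] [0.468 0.173 0.008]
0.008 46 [0.378 0.127 0.008] [0.465 0.175 0.012]
0.012 18 [0.408 0.127 0.012] [0.443 0.18  0.016]
0.016 22 [0.406 0.124 0.016] [0.443 0.171 0.02 ]
0.02 23 [0.407 0.124 0.02 ] [0.441 0.178 0.023]
0.024 22 [0.409 0.123 0.024] [0.442 0.182 0.028]
0.028 26 [0.408 0.123 0.028] [0.442 0.18  0.032]
0.032 23 [0.403 0.123 0.032] [0.441 0.18  0.035]
0.036 23 [0.412 0.123 0.036] [0.442 0.18  0.04 ]
0.04 23 [0.407 0.127 0.04 ] [0.443 0.174 0.044]
0.044 17 [0.405 0.129 0.044] [0.44  0.18  0.047]
0.048 8 [0.414 0.128 0.049] [0.443 0.176 0.05 ]
```

View pics/f1.png

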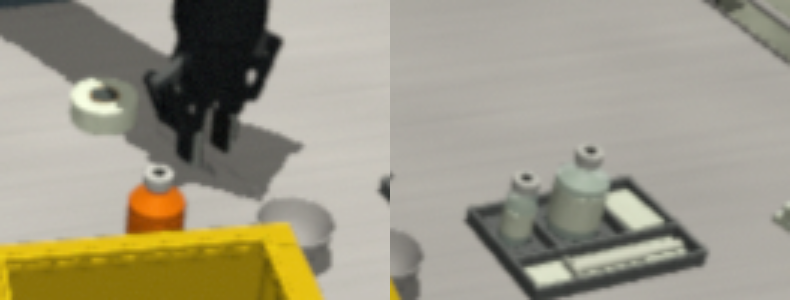

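Both vials stand upright in their bays (right view). The forceps lie between the fingertips at about (205,155) in the left view. I'll go 3 mm lower and close.

move_arm:
  targets: "0.3 0 0 0.003 0 0 0; 0.3 0 0 0.003 0 0 0; 1 0 0 0.003 0 0 0; 1 0 0 0.003 0 0 0; 1 0 0 0.003 0 0 0"

```text
time_s: 32.8
eef_pos: [0.4219, 0.1502, -0.0073]
ee_rot: [0.0, 0.98, 0.201, 0.0]
ft_force: [-1.2, -1.0, 6.7]
width: 0.0115
```

move_arm:
  targets: "1 0 0 0 0 0 0; 1 0 0 0 0 0 0; 1 0 0 -0.02 0 0 0; 1 0 0 -0.06 0 0 0; 1 0 0 -0.11 0 0 0"

```text
time_s: 33.42
eef_pos: [0.4211, 0.1499, 0.1031]
ee_rot: [0.0, 0.979, 0.202, -0.001]
ft_force: [0.8, -0.1, -0.4]
width: 0.0118
```

Run:
```python
from h import *
p,j=now(); print(p,j,read_state()["width"])
S=snapshot("scene"); w=cloud(S).reshape(-1,3)
for z0,z1 in((.095,.108),(.108,.113),(.113,.118),(.118,.123),(.123,.13)):
  m=(np.hypot(w[:,0]-p[0],w[:,1]-p[1])<.08)&(w[:,2]<z1)&(w[:,2]>z0); q=w[m]
  if len(q): print(z0,len(q),np.round(q.min(0),3),np.round(q.max(0),3))
b=(p[0],p[1])
d=(.556,-.349)
plan([[(.45,.10,.22,-66.7,1)],[(.50,-.06,.22,-45,1)],[(.53,-.21,.2,-13.7,1)],[(*d,.14,-13.7,1)],[(*d,.03,-13.7,1)],[(*d,-.001,-13.7,1)],[(*d,-.001,-13.7,.35)],[(*d,.15,-13.7,.35)]],(.4217,.1499,.1024),-66.76)
```

```text
[0.42109624 0.14994177 0.10313286] -66.74881230510235 0.011760115435675747
0.108 32 [0.377 0.129 0.11 ] [0.479 0.175 0.113]
0.113 91 [0.372 0.125 0.113] [0.484 0.177 0.118]
0.118 88 [0.367 0.126 0.118] [0.482 0.178 0.123]
0.123 35 [0.42  0.133 0.124] [0.438 0.171 0.13 ]
1 0.006 0.057 -0.118 0 0 0; 1 0.006 0.057 -0.118 0 0 0; 1 0.006 0.057 -0.118 0 0 0; 1 0.006 0.057 -0.118 0 0 0; 1 0.006 0.057 -0.118 0 0 0
   -> [0.4497 0.0999 0.2204] -66.76
1 -0.017 0.167 0 0 0 -0.121; 1 -0.017 0.167 0 0 0 -0.121; 1 -0.017 0.167 0 0 0 -0.121; 1 -0.017 0.167 0 0 0 -0.121; 1 -0.017 0.167 0 0 0 -0.121
   -> [ 0.5    -0.0603  0.2204] -44.98
1 -0.085 0.127 0.02 0 0 -0.174; 1 -0.085 0.127 0.02 0 0 -0.174; 1 -0.085 0.127 0.02 0 0 -0.174; 1 -0.085 0.127 0.02 0 0 -0.174; 1 -0.085 0.127 0.02 0 0 -0.174
   -> [ 0.5297 -0.2102  0.2004] -13.66
1 -0.129 0.058 0.06 0 0 0; 1 -0.129 0.058 0.06 0 0 0; 1 -0.129 0.058 0.06 0 0 0; 1 -0.129 0.058 0.06 0 0 0; 1 -0.129 0.058 0.06 0 0 0
   -> [ 0.5556 -0.3492  0.1404] -13.66
1 0 0 0.11 0 0 0; 1 0 0 0.11 0 0 0; 1 0 0 0.11 0 0 0; 1 0 0 0.11 0 0 0; 1 0 0 0.11 0 0 0
   -> [ 0.5556 -0.3492  0.0304] -13.66
1 0 0 0.031 0 0 0; 1 0 0 0.031 0 0 0; 1 0 0 0.031 0 0 0; 1 0 0 0.031 0 0 0; 1 0 0 0.031 0 0 0
   -> [ 0.5556 -0.3492 -0.0006] -13.66
0.35 0 0 0 0 0 0; 0.35 0 0 0 0 0 0; 0.35 0 0 0 0 0 0; 0.35 0 0 0 0 0 0; 0.35 0 0 0 0 0 0
   -> [ 0.5556 -0.3492 -0.0006] -13.66
0.35 0 0 -0.151 0 0 0; 0.35 0 0 -0.151 0 0 0; 0.35 0 0 -0.151 0 0 0; 0.35 0 0 -0.151 0 0 0; 0.35 0 0 -0.151 0 0 0
   -> [ 0.5556 -0.3492  0.1504] -13.66
```

move_arm:
  targets: "1 0.002 0.02 -0.045 0 0 0; 1 0.004 0.04 -0.09 0 0 0; 1 0.006 0.057 -0.118 0 0 0; 1 0.006 0.057 -0.118 0 0 0; 1 0.006 0.057 -0.118 0 0 0"

```text
time_s: 34.1
eef_pos: [0.4491, 0.1003, 0.2198]
ee_rot: [-0.0, 0.979, 0.201, -0.0]
ft_force: [0.1, 0.5, -1.1]
width: 0.0116
```

move_arm:
  targets: "1 -0.004 0.04 0 0 0 -0.03; 1 -0.009 0.085 0 0 0 -0.06; 1 -0.013 0.13 0 0 0 -0.09; 1 -0.017 0.167 0 0 0 -0.121; 1 -0.017 0.167 0 0 0 -0.121"

```text
time_s: 34.72
eef_pos: [0.4996, -0.0623, 0.2187]
ee_rot: [-0.0, 0.924, 0.382, -0.001]
ft_force: [0.1, -0.3, 0.1]
width: 0.0115
```

move_arm:
  targets: "1 -0.02 0.03 0 0 0 -0.04; 1 -0.045 0.065 0 0 0 -0.09; 1 -0.065 0.1 0.01 0 0 -0.13; 1 -0.085 0.127 0.02 0 0 -0.174; 1 -0.085 0.127 0.02 0 0 -0.174"

```text
time_s: 35.35
eef_pos: [0.5288, -0.2109, 0.1981]
ee_rot: [-0.002, 0.787, 0.617, -0.001]
ft_force: [0.1, 0.5, -1.3]
width: 0.0115
```

move_arm:
  targets: "1 -0.035 0.015 0 0 0 0; 1 -0.075 0.034 0.02 0 0 0; 1 -0.11 0.05 0.04 0 0 0; 1 -0.129 0.058 0.06 0 0 0; 1 -0.129 0.058 0.06 0 0 0"

```text
time_s: 35.98
eef_pos: [0.5549, -0.3476, 0.1379]
ee_rot: [-0.002, 0.787, 0.617, -0.001]
ft_force: [-1.3, 1.6, -0.5]
width: 0.0118
```

move_arm:
  targets: "1 0 0 0.03 0 0 0; 1 0 0 0.05 0 0 0; 1 0 0 0.07 0 0 0; 1 0 0 0.08 0 0 0; 1 0 0 0.08 0 0 0"

```text
time_s: 36.6
eef_pos: [0.5561, -0.3472, 0.0605]
ee_rot: [-0.0, 0.786, 0.618, 0.0]
ft_force: [-0.4, -0.2, -0.1]
width: 0.0117
```

Run:
```python
from h import *
p,j=now(); print(p,j,read_state()["width"])
S=snapshot("scene")
cv2.imwrite("pics/k1.png",cv2.resize(np.clip(S["color"][180:320,70:260,::-1]*1.7,0,255).astype(np.uint8),None,fx=3,fy=3))
```

```text
[ 0.55605425 -0.34724188  0.06048329] -13.591735282867056 0.01168730812729576
```

View pics/k1.png

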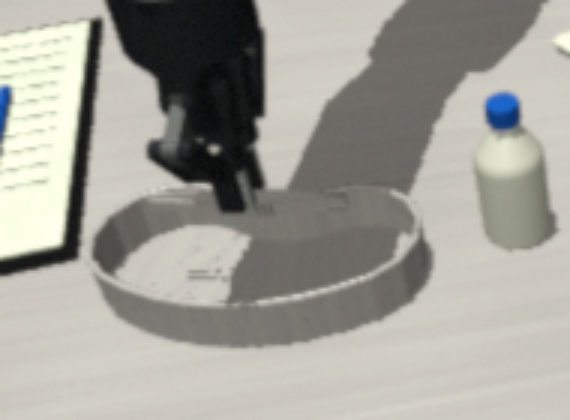

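The forceps run from about (150,195) to (345,200), above the basin and inside its ends. Lowering them and releasing.

move_arm:
  targets: "1 0 0 0.025 0 0 0; 1 0 0 0.045 0 0 0; 1 0 0 0.055 0 0 0; 1 0 0 0.063 0 0 0; 1 0 0 0.063 0 0 0"

```text
time_s: 37.28
eef_pos: [0.5558, -0.3488, -0.0029]
ee_rot: [-0.0, 0.786, 0.618, -0.0]
ft_force: [0.2, 0.5, 0.1]
width: 0.0111
```

Run:
```python
from h import *
s=read_state(); print(now(),s["ft_force"],s["width"])
```

```text
(array([ 0.55575043, -0.34882613, -0.00287374]), np.float64(-13.662287500737696)) [0.16233536 0.46096339 0.10036078] 0.011122818959844759
```

move_arm:
  targets: "0.45 0 0 0 0 0 0; 0.45 0 0 0 0 0 0; 0.45 0 0 0 0 0 0; 0.45 0 0 0 0 0 0; 0.45 0 0 0 0 0 0"

```text
time_s: 37.9
eef_pos: [0.5557, -0.3489, -0.0026]
ee_rot: [0.0, 0.786, 0.618, 0.0]
ft_force: [0.2, -0.8, -0.1]
width: 0.0234
```

move_arm:
  targets: "0.45 0 0 -0.02 0 0 0; 0.45 0 0 -0.06 0 0 0; 0.45 0 0 -0.11 0 0 0; 0.45 0 0 -0.16 0 0 0; 0.45 0 0 -0.21 0 0 0"

```text
time_s: 38.52
eef_pos: [0.5556, -0.3487, 0.2107]
ee_rot: [0.001, 0.786, 0.618, 0.0]
ft_force: [-0.3, -0.6, -1.0]
width: 0.0234
```

move_arm:
  targets: "0.45 0.05 0 -0.02 0 0 0; 0.45 0.1 -0.01 -0.02 0 0 0; 0.45 0.15 -0.02 -0.02 0 0 0; 0.45 0.17 -0.03 -0.02 0 0 0; 0.45 0.17 -0.03 -0.02 0 0 0"

```text
time_s: 39.15
eef_pos: [0.5666, -0.1751, 0.2287]
ee_rot: [0.001, 0.785, 0.619, 0.0]
ft_force: [0.3, 0.2, -0.5]
width: 0.0234
```

Run:
```python
from h import *
p,j=now(); print(p,j)
S=snapshot("scene"); T=snapshot("top")
for c in("top","scene"):
  for n in "forceps_center large_vial_center small_vial_center gallipot_center saline_center syringe_center ampoule_center".split(): print(c,n,[(round(d["p"],2),np.round(d["xyz"],3).tolist()) for d in look_for(c,n)][:3])
a=cv2.resize(np.clip(T["color"][80:280,160:500,::-1]*1.5,0,255).astype(np.uint8),None,fx=1.7,fy=1.7)[:, :578]; b=cv2.resize(np.clip(S["color"][220:310,90:230,::-1]*1.7,0,255).astype(np.uint8),(386,248))
o=np.zeros((590,580,3),np.uint8); o[:340,:578]=a; o[340:588,:386]=b
cv2.imwrite("pics/end.png",o)
```

```text
[ 0.56663017 -0.17512022  0.22872065] -13.500144931467876
top forceps_center []
top large_vial_center [(0.68, [0.518, 0.073, 0.053]), (0.63, [0.524, -0.065, 0.056]), (0.49, [0.517, 0.355, 0.058])]
top small_vial_center [(0.42, [0.522, 0.303, 0.058]), (0.23, [0.534, -0.172, 0.082])]
top gallipot_center [(0.94, [0.556, 0.182, 0.016]), (0.67, [0.514, 0.358, 0.058])]
top saline_center [(0.72, [0.534, -0.171, 0.084]), (0.64, [0.546, 0.37, 0.007])]
top syringe_center []
top ampoule_center [(0.41, [0.717, 0.006, 0.045])]
scene forceps_center [(0.81, [0.556, -0.348, 0.01])]
scene large_vial_center [(0.95, [0.536, 0.355, 0.043]), (0.89, [0.538, -0.084, 0.05]), (0.79, [0.531, 0.07, 0.05])]
scene small_vial_center [(0.76, [0.533, 0.299, 0.041])]
scene gallipot_center [(0.72, [0.532, 0.185, 0.024]), (0.56, [0.532, -0.356, 0.017])]
scene saline_center [(0.83, [0.562, -0.176, 0.066])]
scene syringe_center [(0.35, [0.533, 0.297, 0.038])]
scene ampoule_center []
```

View pics/end.png

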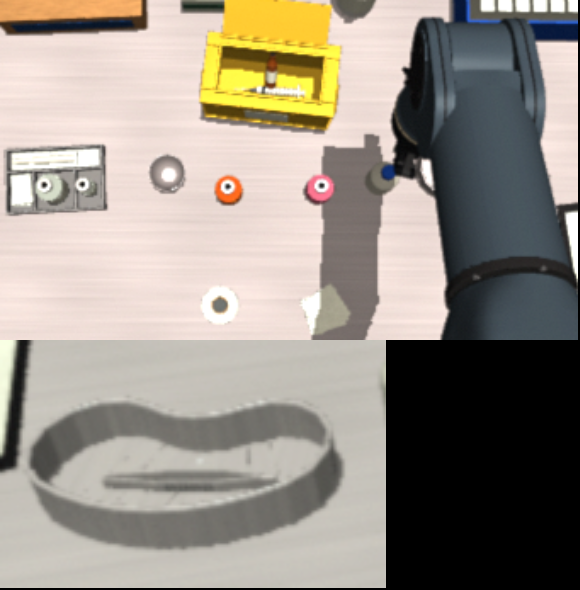

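Everything is in place: sharps in the bin (270,80), vials in their bays (45,185) and (85,185), and the forceps flat in the dish (190,480). The bystanders haven't moved and the gripper is clear.

```bash
python3 -c "
from rig import *
print(close_job())"
```

```text
the job is handed in; nothing more can be done
None
```

The job is done and handed in at about 39 s of the 144 s allowed. The syringe went into the sharps bin first, then the ampoule. After that I stood the large clear vial in the wide bay and the small vial in the narrow bay, and laid the forceps flat in the kidney dish.

**Last checks:**
- **Sharps:** the final top view shows both on the bin floor.
- **Vials:** both stand upright in their bays.
- **Forceps:** they lie flat on the dish floor.
- **Left alone:** the gallipot, saline bottle and the orange and pink vials are where they were.
- **Arm:** the gripper was clear of everything, with its fingertips about 0.24 m up, and the wrist force stayed at about 11 N or less in every reading.

**What disagreed:**
- **First syringe grasp missed:** the fingers closed above the barrel without moving it. In the images the fingertips stood about 10 mm above the reported TCP, although the description puts them 17 mm ahead of it. I corrected for this offset (about 27 mm) in every later move.
- **Camera offset:** the two cameras differed by about 4 mm in x, so I used the average.
- **Networks:** the final searches missed the forceps in the top view and the ampoule in the scene view. They also missed the syringe, apart from one weak false match on the small vial. The pictures do show the forceps and both sharps in place.

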